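# Pull a griddle knob for washing

### The job

Take the knob puller by its orange handle, slide its fork under the head of the red knob on the griddle's control box and lift straight up until the knob pops off. Carry the knob upright on the fork to the blue wash tray, stand it gently on its neck well inside the tray and draw the fork out, then hang the puller on the brass pin of the tool stand by the slot under its handle, pin in the notch. Never touch the red knob with the fingers, keep the black knobs seated and leave everything else where it is.

Things in the scene. Friction and masses are not known exactly. Their poses are not given: they have to be found in the camera images.
- puller: knob puller, 220 g: steel C-frame with orange handle on top, standing upright on its fork at the start. Origin: underside of the fork, mid-slot, straight below the handle; +z up, +x the way the fork points and all its openings face. Spine 10 x 10 at x -58 to -48, z 5 to 84. Lower arm 10 wide, x -48 to +14, z 45 to 53, upper arm z 76 to 84. Centre of mass near x -27, z 40 mm
- puller_fork (a point): middle of the fork's slot at the prongs' top face, 5 mm above the puller's origin, same axes. Fork 5 thick; two prongs, each 8 wide, x -16 to +24, y 16 to 24 and -16 to -24: the slot is 32 wide, open at +x, blind end at x -16; solid root 48 wide behind it to x -58. Free height above the prongs 40 mm
- puller_grip (a point): middle of the puller's orange handle, 125 mm above the underside of the fork; handle 18 mm wide along the puller's y, 26 mm along its x, z 84 to 150 in the puller's frame. Same axes as the puller
- puller_notch (a point): where a pin lies when the puller hangs: x -27, z 72 in the puller's frame (same axes). The hanging slot, in a 10 mm thick plate, opens at +x (x +14): floor z 53, roof z 76, with two teeth down to z 69 at x -37 and -17; the notch is between them. An 8 mm pin enters with its centre near z 61; when it is under x -27, lower the puller 11 mm to seat it, then let go
- knob_red: red push-on knob, 60 g. Origin: centre of its neck's underside; +z up. Neck 24 x 24 square (along x, y), z 0 to 18; round head 48 across, z 18 to 32. Seated, the neck stands on the box's top: 18 mm free under the head. Sprung balls hold it: roughly 8 to 12 N straight up over the first few mm, then it snaps free; the spindle is 16 tall. Starts on any of the three spindles, square to the box
- knob_black1: a black knob of the same shape and size on another spindle; stays seated
- knob_black2: a black knob of the same shape and size on another spindle; stays seated
- console: grey griddle control box, fixed, 130 (x) x 250 (y) x 45 high; origin under its centre, top face level at z 45. Three upright spindles at x 0, y -80, 0 and +80, each carrying a knob
- tray: blue wash tray, fixed, 150 x 150; origin under its centre; floor top at z 4; walls 4 thick, 22 high on three sides (+x, +y, -y), open at its front, -x
- rack: tool stand, fixed: dark base plate 100 (x) x 120 (y) x 8 with a round post (14 across, top at z 140) at y +47, from which a brass pin, 8 across, runs level along -y to a round head 20 across at y -47 to -53; pin axis at z 132. Origin under the centre of the base plate
- pin (a point): middle of the brass pin's free length, on its axis, 132 mm above the counter; the pin runs along this frame's y, clear from y -47 to +40
- mug: white mug, 76 across, 90 high; origin under its centre; leave alone
- jar: amber jar with green cap, 52 across, 70 high; origin under its centre; leave alone
- brush: hand brush with wooden handle, about 200 long, lying on the counter; leave alone
- timer: round white kitchen timer, 54 across, 36 high; origin under its centre; leave alone

How it is judged:
On the way, in this order (a step that is already met when the one before it is completed fails the run):
1. the held puller's fork is under the head of the red knob, which is still seated (x of knob_red in the frame of puller between -0.014 and 0.014 m and y of knob_red in the frame of puller between -0.01 and 0.01 m and z of knob_red in the frame of puller between -0.0145 and 0.002 m and distance of knob_red from where it was at the start of the episode below 0.003 m and contact force between the fingers and puller above 1 N), for 0.1 s.
2. the red knob has popped off and rides on the fork, its neck at least 25 mm above the control box (x of knob_red in the frame of puller between -0.014 and 0.014 m and y of knob_red in the frame of puller between -0.01 and 0.01 m and z of knob_red in the frame of puller between -0.018 and -0.008 m and z of knob_red in the frame of console above 0.07 m and contact force between the fingers and puller above 1 N), for 0.1 s.
3. the red knob stands upright on the tray's floor, inside the walls, no longer touched by the puller, with the fork drawn out from under it (x of knob_red in the frame of tray between -0.065 and 0.062 m and y of knob_red in the frame of tray between -0.06 and 0.06 m and z of knob_red in the frame of tray between 0.001 and 0.007 m and angle between knob_red's own z axis and vertical below 0.1 rad and contact force between puller and knob_red below 0.05 N and linear speed of knob_red below 0.02 m/s and horizontal distance between knob_red and puller above 0.04 m), for 0.2 s.
4. the puller hangs on the pin by the notch of its slot (x of puller_notch in the frame of rack between -0.008 and 0.008 m and y of puller_notch in the frame of rack between -0.04 and 0.04 m and z of puller_notch in the frame of rack between 0.125 and 0.14 m and angle between puller's own z axis and vertical below 0.35 rad and contact force between puller and rack above 0.5 N), for 0.2 s.
At the end, for the whole second after the job is handed in: Red knob upright (0.1 rad) on the tray floor, neck centre within 60 mm of the tray centre sideways, -65 to +62 lengthways, at rest, clear of the puller; puller hangs released, still, pin within 8 mm of its notch, leaning under 0.35 rad; black knobs moved under 5 mm (all of step 4 and x of knob_red in the frame of tray between -0.065 and 0.062 m and y of knob_red in the frame of tray between -0.06 and 0.06 m and z of knob_red in the frame of tray between 0.001 and 0.007 m and angle between knob_red's own z axis and vertical below 0.1 rad and contact force between puller and knob_red below 0.05 N and contact force between puller and the fingers below 0.05 N and linear speed of knob_red below 0.02 m/s and linear speed of puller below 0.05 m/s and angular speed of puller below 0.6 rad/s and distance of each of knob_black1, knob_black2 from where it was at the start of the episode below 0.005 m); the robot touches nothing.
It fails at once if the fingers touch the red knob (contact force between the fingers and knob_red above 0.5 N).
It fails at once if the red knob is tilted by more than 0.5 rad (angle between knob_red's own z axis and vertical above 0.5 rad).
It fails at once if the red knob is dropped (falls faster than 0.5 m/s off the fork) (linear speed of knob_red above 0.5 m/s and contact force between puller and knob_red below 0.01 N).
It fails at once if a black knob is moved by more than 5 mm (distance of any of knob_black1, knob_black2 from where it was at the start of the episode above 0.005 m).
It fails at once if a bystander (mug, jar, brush, timer) is moved by more than 30 mm (distance of any of mug, jar, brush, timer from where it was at the start of the episode above 0.03 m).
It also fails if it takes over 72 s, if anything falls off the work surface, if the arm or the gripper's body presses on something with over 40 N, if the wrist force passes 120 N, or if a joint passes its speed limit or range.

### The arm

A 7-joint arm with a two-finger parallel gripper is mounted at the origin on the work surface. World frame = base frame: x ahead of the robot, y to its left, z up, the work surface at z = 0. Lengths are in m, angles in rad, forces in N, time in s.
With the tool pointing down it reaches from about 0.35 to 0.9 m from the base axis. Payload 8.1 kg.
Tool frame: the origin (TCP) lies on the centre line of the jaws, within the pads' length; the fingertips stand 22 mm ahead of it and the grasp point (between the pads) lies 3 mm ahead of it (arm.finger_overhang is the distance from the TCP to the fingertips, in m); z points along the fingers, y is the direction in which the jaws open and shut (so a half turn about z gives the same grasp; the last joint's range is limited). The gripper opens to 92 mm and grips with 3 to 60 N. Pads are 19 mm wide; open, the fingers measure 130 mm over their backs; the gripper's body (75 mm by 190 mm) begins 47 mm behind the grasp point.
Start: joints at [1.004, 0.434, 0.025, 1.573, -0.012, 1.134, -0.075], TCP at [0.28, -0.559, 0.249] pointing down, gripper open.
Joint ranges: [-2.62, 2.62], [-0.44, 2.09], [-1.27, 1.32], [0.08, 2.57], [-1.32, 4.46], [0.12, 2], [-2.74, 2.74]. Speed limits (rad/s): [2.22, 2.22, 3.01, 3.01, 3.14, 3.14, 3.14].

### API

Orientations are given as a rotation vector (axis times angle).
In Python, from cell import arm gives the robot as it stands. The module is installed in compiled form; this text tells all that it offers.
- The arm moves only by the tool step_arm, never from a script. Its argument "plan" is a list of rows, each an object of numbers: "wx", "wy", "wz": the turn, a rotation vector about the tool's x, y, z in units of 6 degrees (1.0 is 6 degrees); "tx", "ty", "tz": the shift along the tool's x, y, z in cm; "hand": the opening, from 0 (shut) to 1 (fully open). A call has exactly 10 rows; each row shifts and turns the commanded pose from where the row before left it, along the tool's axes as they then stand; what a row does not reach is not made up. A row lasts 1/12 s, in which the tool goes at most 41.7 mm and 7.16 degrees, less where a joint would pass 70% of its speed; a pose out of reach is approached as far as the arm can. A call is refused whole if a number of a shift passes 4.17 or a number of a turn 1, either way. A call with a gripper value outside its range is refused whole. The fingers move at their own pace and stop on an object; "force" is the grip in N (left out, the last holds). Time passes only in rows, so rows that do not move let the fingers close, or fill a call up. It gives the time, the measured TCP pose, the force and the opening at its end, in the units of the state.
- arm.observe(): the state, without advancing time (a new reading comes with each control period).
- arm.get_image(name): name is "scene" or "top" or "wrist"; returns (picture, depth): 384x512x3 uint8, red, green, blue; 384x512 float32, m along the optical axis (not along the pixel's ray), 0 where there is no reading.
- arm.calibration(name): a dict with "mtx" (3x3 intrinsics, pixels), "R" (3x3) and "t" (3): a world point X has camera coordinates R X + t. Camera axes: x right, y down, z forward; pixel columns grow to the right and rows downward; lengths in m; the calibration is good to about 2 mm. The wrist camera is an equidistant fisheye: a pixel r from the principal point sees the ray r / f radians off the axis. A picture is of the moment at which its call begins: read the wrist's pose just before it. calibration takes no time and is no camera call; for the wrist camera it gives the pose at the moment of the call.
- arm.sign_off(): hands the job in, once; it reports no verdict.
The state is a dict: "clock": time; "joints": joint angles; "dq": joint speeds; "joint_efforts": joint torques, N m; "position": TCP position; "ee_rot": TCP orientation; "force": force on the tool from outside, world axes, zero at the start; "ft_torque": the same for the moment, N m; "width": opening from 0.0 (shut) to 1.0 (fully open).
Only numpy, scipy, OpenCV 4.12 (cv2) and the standard library are available. Lean on these libraries where they do the work, as an engineer would, in place of code of your own. Each camera call takes 0.05 s, during which the arm holds its last target.

## Working session

There is one attempt and no reset: what is moved stays moved. The work goes in short steps, Python scripts to look and compute and a tool call to move; the robot and the scene stay as the last step left them, time stands still between calls to the robot, and variables do not carry over. Pictures are saved under pics/ and viewed, and the job is handed in when it is done.

Besides the shell and the picture viewer there is one more tool, called as name([rows], argument=value, ...), one row to a line, values as JSON. step_arm: Moves the arm, as the interface text tells. Its arguments: {"type":"object","properties":{"plan":{"type":"array"},"force":{"type":"number"}},"required":["plan"]}

```bash
mkdir -p pics; cat > h.py <<'E'
import numpy as np,cv2
from cell import arm
from scipy.spatial.transform import Rotation as R
def grab(n,tag):
    c=arm.calibration(n);p,d=arm.get_image(n)
    cv2.imwrite(f'pics/{tag}.png',p[:,:,::-1]);np.savez(f'pics/{tag}.npz',p=p,d=d,**{k:np.array(v) for k,v in c.items()})
    return p,d,c
def world(d,c,fish=False):
    K=np.array(c['mtx']);Rm=np.array(c['R']);t=np.array(c['t']).ravel()
    v,u=np.mgrid[:384,:512]
    x=(u-K[0,2])/K[0,0];y=(v-K[1,2])/K[1,1]
    if fish:
        r=np.hypot(x,y)+1e-9;s=np.tan(r)/r;x=x*s;y=y*s
    P=np.stack([x*d,y*d,d],-1)
    return (P-t)@Rm
E
python3 - <<'E'
from h import *
print(arm.observe())
for n in['scene','top','wrist']:
    p,d,c=grab(n,n+'0');print(n,c,(d>0).mean())
E
```

```text
{'clock': 0.0, 'joints': array([ 1.00441585,  0.43526263,  0.0249637 ,  1.5741005 , -0.01158285,
        1.133958  , -0.07511204]), 'dq': array([ 0.00017496, -0.00107147, -0.0006551 ,  0.00023551, -0.00097629,
        0.00032152,  0.00021549]), 'joint_efforts': array([-5.50612799e-05, -6.67850089e+01,  9.85030755e-01, -3.14458501e+01,
       -6.06072438e-02,  4.27374418e-02,  1.46902403e-04]), 'position': array([ 0.27932588, -0.5585862 ,  0.24791888]), 'ee_rot': array([-3.05606983e+00, -7.21547769e-01,  8.07575818e-04]), 'force': array([-0.40453326, -0.13763037, -0.14429396]), 'ft_torque': array([-0.02187012,  0.00469321, -0.03801294]), 'width': 1.0010127781028004}
scene {'mtx': array([[418.1451655 ,   0.        , 255.68332007],
       [  0.        , 418.1451655 , 187.70640638],
       [  0.        ,   0.        ,   1.        ]]), 'R': array([[-0.8280688 ,  0.56059076, -0.00632948],
       [ 0.43264204,  0.63180953, -0.64314663],
       [-0.35654303, -0.53530806, -0.76571689]]), 't': array([ 0.47805151, -0.14129288,  1.20791967])} 0.9957936604817709
top {'mtx': array([[352.99824287,   0.        , 256.68817793],
       [  0.        , 352.99824287, 184.75580494],
       [  0.        ,   0.        ,   1.        ]]), 'R': array([[ 0.09935141, -0.99504603, -0.00356201],
       [-0.96685633, -0.09568941, -0.2367116 ],
       [ 0.23519809,  0.02696159, -0.97157343]]), 't': array([-0.06705654,  0.57931706,  0.80299662])} 0.9959767659505209
wrist {'mtx': array([[297.31863964,   0.        , 254.95193542],
       [  0.        , 297.31863964, 192.05802699],
       [  0.        ,   0.        ,   1.        ]]), 'R': array([[ 4.47365442e-01, -8.94350871e-01, -8.25674169e-04],
       [-8.59717479e-01, -4.30295450e-01,  2.75193897e-01],
       [-2.46475185e-01, -1.22402393e-01, -9.61388391e-01]]), 't': array([-0.62651187, -0.03426359,  0.39047023])} 0.9850107828776041
```

View pics/scene0.png

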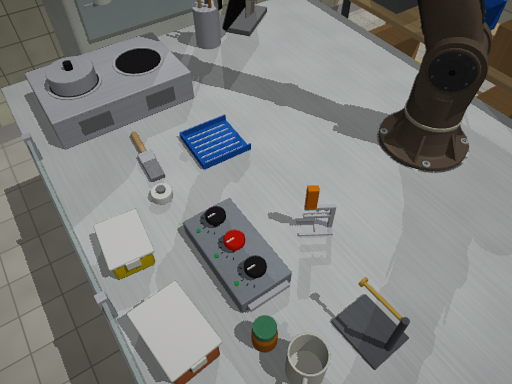

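View pics/top0.png

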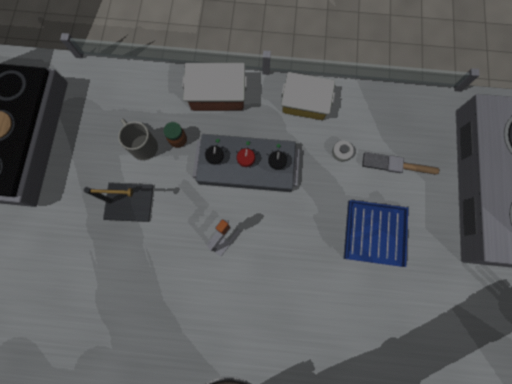

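The scene view shows the red knob in the middle (234,240), the puller at (317,215), the tray at (215,140) and the rack at (370,325). In the top view they are at red (246,157), handle (222,227), tray (377,233) and pin (110,191).

```bash
cat > m.py <<'E'
from h import *
def load(t):
    z=np.load(f'pics/{t}.npz');return z['p'],z['d'],dict(mtx=z['mtx'],R=z['R'],t=z['t'])
def rect(Q):
    r=cv2.minAreaRect((Q[:,:2]*1000).astype(np.float32));return np.round(r[0],1),np.round(r[1],1),round(r[2],1),'med z',round(np.median(Q[:,2])*1000,1),len(Q)
if __name__=='__main__':
  for t in ['scene0','top0']:
    p,d,c=load(t);W=world(d,c);hsv=cv2.cvtColor(p,cv2.COLOR_RGB2HSV).astype(int);H,S,V=[hsv[...,i] for i in range(3)]
    Z=W[...,2];ok=(d>0)
    zone=ok&(W[...,0]>.2)&(W[...,0]<.85)&(abs(W[...,1])<.6)
    print(t,'counter z',np.median(Z[zone&(abs(Z)<.02)]))
    def s(n,m):
        m=m&zone
        m=cv2.morphologyEx(m.astype(np.uint8),cv2.MORPH_OPEN,np.ones((2,2)))
        k,l,st,ce=cv2.connectedComponentsWithStats(m)
        for i in range(1,k):
            if st[i,4]>15: print(n,np.round(ce[i]),rect(W[l==i]))
    s('red',((H<8)|(H>172))&(S>150)&(Z>.06)&(Z<.1))
    s('orange',(H>5)&(H<20)&(S>170)&(Z>.08))
    s('orangetop',(H>5)&(H<20)&(S>170)&(Z>.145)&(Z<.16))
    s('blackknob',(V<60)&(Z>.071)&(Z<.085)&(abs(W[...,1])<.3))
    s('headtop',(Z>.071)&(Z<.085))
    s('console top',(Z>.040)&(Z<.05))
    s('blue',(H>105)&(H<125)&(S>120)&(Z<.04))
    s('bluerim',(H>105)&(H<125)&(S>120)&(Z>.018))
    s('brass',(H>15)&(H<32)&(S>120)&(Z>.12)&(Z<.15))
    s('rackbase',(V<90)&(Z>.004)&(Z<.013))
    s('post',(Z>.125)&(Z<.15)&(V<90))
E
python3 m.py
```

```text
scene0 counter z 8.429182435780273e-05
red [235. 241.] (array([650.2,  28.1]), array([43.8, 42.6]), 56.8, 'med z', np.float64(76.1), 330)
orange [313. 198.] (array([413.5,  25.1]), array([148.8,  23.8]), 34.4, 'med z', np.float64(121.4), 264)
orangetop [314. 190.] (array([413.4,  23.9]), array([147.1,  22. ]), 34.4, 'med z', np.float64(148.7), 69)
blackknob [216. 215.] (array([773.5, 191.5]), array([596.5,  45.3]), 63.2, 'med z', np.float64(76.3), 240)
blackknob [256. 266.] (array([770.7, 271.8]), array([454.3,  45.7]), 53.4, 'med z', np.float64(76.6), 339)
headtop [126. 103.] (array([ 813.9, -159.6]), array([1209.1,  367.2]), 66.4, 'med z', np.float64(74.1), 564)
headtop [328. 209.] (array([413.2,  60.3]), array([75.1, 48.1]), 42.5, 'med z', np.float64(76.7), 85)
headtop [216. 215.] (array([772.6, 189.8]), array([600.2,  45.5]), 63.2, 'med z', np.float64(76.3), 278)
headtop [235. 240.] (array([646.7,  28.4]), array([42.8, 55.9]), 86.4, 'med z', np.float64(76.5), 326)
headtop [256. 266.] (array([770. , 270.9]), array([456.6,  45.7]), 53.4, 'med z', np.float64(76.7), 375)
headtop [189
[... 6636 characters left out ...]
28.] (array([ 519.2, -394. ]), array([ 1.7, 19.9]), 85.6, 'med z', np.float64(13.5), 17)
rackbase [462. 230.] (array([ 529.9, -539.4]), array([ 2.2, 31.1]), 87.2, 'med z', np.float64(13.5), 26)
rackbase [234. 237.] (array([455.2,  36. ]), array([ 5.2, 18.1]), 50.5, 'med z', np.float64(3.2), 16)
rackbase [225. 245.] (array([432.9,  55.7]), array([12. , 19.1]), 59.1, 'med z', np.float64(5.2), 32)
rackbase [403. 255.] (array([ 453.6, -391.4]), array([ 2., 18.]), 85.7, 'med z', np.float64(12.3), 20)
post [ 88. 191.] (array([521.3, 403.6]), array([83.5, 11.4]), 81.6, 'med z', np.float64(137.3), 47)
post [131. 192.] (array([533.7, 294.7]), array([55.8, 22. ]), 68.6, 'med z', np.float64(127.1), 28)
```

```bash
python3 - <<'E'
import cv2
a=cv2.imread('pics/scene0.png');b=cv2.imread('pics/top0.png')
cv2.imwrite('pics/z1.png',cv2.resize(a[170:260,270:370],None,fx=6,fy=6,interpolation=cv2.INTER_CUBIC))
cv2.imwrite('pics/z2.png',cv2.resize(b[170:260,170:270],None,fx=6,fy=6,interpolation=cv2.INTER_CUBIC))
E
```

```text
(no output)
```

View pics/z1.png

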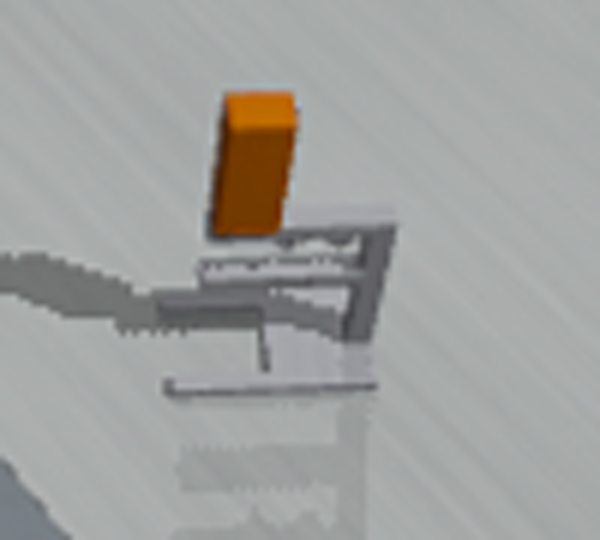

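View pics/z2.png

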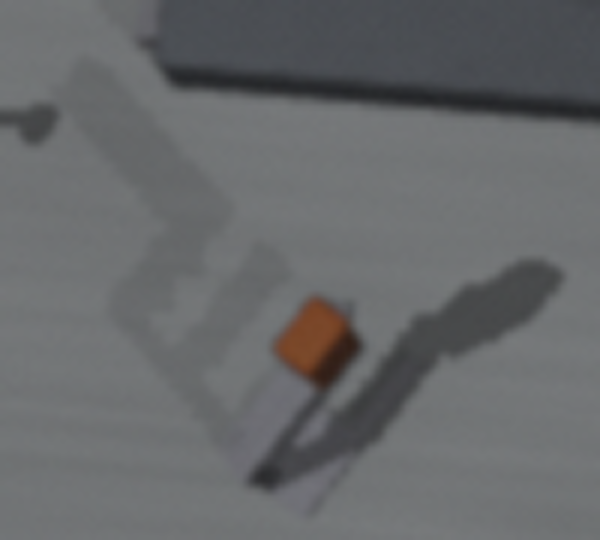

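View pics/wrist0.png

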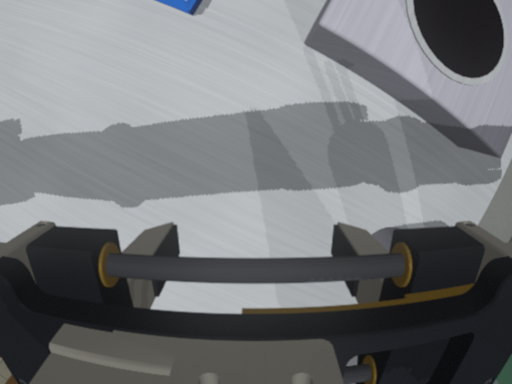

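```bash
cat > m2.py <<'E'
from m import *
def plane(px,c,z):
    K=np.array(c['mtx']);Rm=np.array(c['R']);t=np.array(c['t']).ravel()
    px=np.atleast_2d(px);r=np.c_[(px[:,0]-K[0,2])/K[0,0],(px[:,1]-K[1,2])/K[1,1],np.ones(len(px))]@Rm
    o=-Rm.T@t;return o+r*((z-o[2])/r[:,2])[:,None]
def masks(t):
    p,d,c=load(t);W=world(d,c);hsv=cv2.cvtColor(p,cv2.COLOR_RGB2HSV).astype(int)
    return p,d,c,W,hsv[...,0],hsv[...,1],hsv[...,2]
def comps(m,n=15):
    k,l,st,ce=cv2.connectedComponentsWithStats(m.astype(np.uint8))
    return [(ce[i],l==i) for i in range(1,k) if st[i,4]>=n]
def fl(Q,r=.1):
    me=np.median(Q,0);return Q[np.linalg.norm(Q-me,axis=1)<r]
if __name__=='__main__':
  for t in ['scene0','top0']:
    p,d,c,W,H,S,V=masks(t);X,Y,Z=[W[...,i] for i in range(3)]
    b=(d>0)&(X>.3)&(X<.8)
    print(t)
    con=b&(X>.55)&(Y>-.15)&(Y<.2)
    for n,y in(('b',.1),('r',.023),('b',-.058)):
        m=con&(abs(Y-y)<.035)&(Z>.065)&(Z<.085)
        Q=W[m];r=cv2.minEnclosingCircle((Q[:,:2]*1000).astype(np.float32))
        q=np.argwhere(m)[:,::-1];Pp=plane(q.astype(float),c,.077);
        print('knob',np.round(np.median(Q,0)*1000,1),np.round((Q.max(0)+Q.min(0))*500,1),np.round(np.ptp(Q,axis=0)*1000,1),'plane mean',np.round(Pp.mean(0)*1000,1))
    m=con&(Z>.041)&(Z<.049);print('console',rect(W[m]))
    m=(H>3)&(H<22)&(S>150)&b&(abs(Y)<.15)&(Z>.135)&(Z<.155)
    print('handletop',np.round(np.median(W[m],0)*1000,1),rect(fl(W[m],.03)))
    m=b&(abs(Y-.05)<.08)&(X>.35)&(X<.47)&(Z>.074)&(Z<.086)&~((H>3)&(H<22)&(S>120))
    Q=fl(W[m],.05);print('upper arm',rect(Q),Q[:,:2].min(0),Q[:,:2].max(0))
    m=b&(abs(Y-.05)<.08)&(X>.35)&(X<.5)&(Z>.0025)&(Z<.008)
    Q=fl(W[m],.08);print('fork',rect(Q))
    m=(H>100)&(H<128)&(S>110)&b&(Y<-.2)&(Y>-.45)&(X<.6)
    print('tray',rect(W[m&(Z<.008)&(Z>.002)]),'all',rect(W[m&(Z>.001)&(Z<.026)]))
    m=b&(V<90)&(Z>.006)&(Z<.011)&(Y>.15)&(Y<.42)&(X<.62)&(X>.38)
    print('rackbase',rect(W[m]))
    m=b&(H>13)&(H<33)&(S>100)&(Z>.12)&(Y>.2)&(Y<.45)
    Q=fl(W[m],.1);print('brass',rect(Q))
    m=b&(V<90)&(Z>.12)&(Z<.145)&(Y>.2)&(Y<.45)&(X<.6); print('post',rect(fl(W[m],.03)),np.round(np.median(W[m],0),4))
E
python3 m2.py
```

```text
scene0
knob [654.7 109.9  76.9] [713.8 108.3  74.8] [172.1  52.2  18.8] plane mean [665.3 109.6  77. ]
knob [654.   29.5  76.4] [651.5  25.8  72.8] [47.4 47.5 14.8] plane mean [654.   29.6  77. ]
knob [654.3 -49.5  76.2] [652.3 -52.6  73. ] [47.1 43.9 15.8] plane mean [654.5 -49.3  77. ]
console (array([693.5,  49.7]), array([213.6, 298.3]), 0.4, 'med z', np.float64(44.9), 4488)
handletop [469.2  60.  148.2] (array([467.5,  57.6]), array([15.3, 24.5]), 55.9, 'med z', np.float64(148.2), 108)
upper arm (array([442.2,  72.1]), array([13.4, 57.6]), 59.9, 'med z', np.float64(82.5), 119) [0.4148865  0.05969883] [0.4683167  0.09027964]
fork (array([431.2,  63.5]), array([133.2, 128.8]), 0.5, 'med z', np.float64(4.5), 395)
tray (array([ 501.3, -321.5]), array([152.9, 150.8]), 87.7, 'med z', np.float64(4.1), 1076) all (array([ 502.1, -321.8]), array([154.4, 151.5]), 88.0, 'med z', np.float64(4.8), 1707)
rackbase (array([528.1, 265.6]), array([102.2, 242.5]), 6.0, 'med z', np.float64(8.1), 2397)
brass (array([519.2, 318.5]), array([17.2, 93.2]), 6.3, 'med z', np.float64(135.3), 238)
post (arra
[... 597 characters left out ...]
er arm (array([435.9,  74.9]), array([10.1, 44.2]), 58.2, 'med z', np.float64(84.2), 81) [0.41571305 0.05970728] [0.45692797 0.0908393 ]
fork (array([423.9,  54.9]), array([141.7, 148.3]), 83.2, 'med z', np.float64(4.0), 446)
tray (array([ 500.9, -330. ]), array([149.9, 146.4]), 87.6, 'med z', np.float64(4.5), 2174) all (array([ 501.9, -325.7]), array([158.6, 148.9]), 87.9, 'med z', np.float64(4.9), 2790)
rackbase (array([520.2, 324.6]), array([ 99.6, 121. ]), 3.1, 'med z', np.float64(8.3), 1357)
brass (array([515.8, 318.3]), array([15.6, 95.2]), 7.4, 'med z', np.float64(135.8), 136)
post (array([520.4, 348. ]), array([11.8, 46.7]), 8.8, 'med z', np.float64(135.6), 41) [0.5188 0.3419 0.1362]
```

```bash
cat > go.py <<'E'
from h import *
import sys
def delta(x,y,z,yaw,n=10):
    """tool-down target; yaw of tool x in deg. prints turn about tool axes then shift in tool axes (after turn)"""
    o=arm.observe();Rc=R.from_rotvec(o['ee_rot']);a=np.radians(yaw)
    Rt=R.from_matrix(np.array([[np.cos(a),np.sin(a),0],[np.sin(a),-np.cos(a),0],[0,0,-1]]))
    w=(Rc.inv()*Rt).as_rotvec(degrees=True)/6
    dp=np.array([x,y,z])-o['position']
    print('clock',round(o['clock'],2),'pos',np.round(o['position'],4),'toolx yaw',round(np.degrees(np.arctan2(*Rc.as_matrix()[[1,0],0])),2),'tilt z',np.round(Rc.as_matrix()[:,2],4),'F',np.round(o['force'],1),'w',round(o['width'],3))
    print('turn units',np.round(w,2),'shift cm turned axes',np.round(Rt.inv().apply(dp)*100,2),'current axes',np.round(Rc.inv().apply(dp)*100,2))
if __name__=='__main__':
    delta(*map(float,sys.argv[1:5]))
E
python3 - <<'E'
from h import *
o=arm.observe();c=arm.calibration('wrist');C=-np.array(c['R']).T@c['t'];Rc=R.from_rotvec(o['ee_rot'])
print(Rc.inv().apply(C-o['position']),np.round(Rc.inv().as_matrix()@np.array(c['R']).T,3))
E
python3 go.py 0.466 0.056 0.24 -32
```

```text
[ 0.07456303  0.00205312 -0.13629348] [[ 0.    -0.961 -0.275]
 [ 1.    -0.     0.001]
 [-0.001 -0.275  0.961]]
clock 0.15 pos [ 0.2794 -0.5587  0.2481] toolx yaw 26.57 tilt z [-7.e-04  1.e-03 -1.e+00] F [0.6 0.1 0.7] w 0.996
turn units [-0.01  0.01  9.76] shift cm turned axes [-16.75 -62.02   0.81] current axes [ 44.19 -46.63   0.86]
```

step_arm([
  {"wz":0.976,"hand":1},
  {"wz":0.976},
  {"wz":0.976},
  {"wz":0.976},
  {"wz":0.976},
  {"wz":0.976},
  {"wz":0.976},
  {"wz":0.976},
  {"wz":0.976},
  {"wz":0.976},
], force=40)

```text
invalid input at $.plan[0]: expected keys wx, wy, wz, tx, ty, tz, hand
```

```bash
python3 go.py 0.424 0.082 0.26 -32
```

```text
clock 0.15 pos [ 0.2794 -0.5587  0.2481] toolx yaw 26.57 tilt z [-7.e-04  1.e-03 -1.e+00] F [0.6 0.1 0.7] w 0.996
turn units [-0.01  0.01  9.76] shift cm turned axes [-21.69 -62.    -1.19] current axes [ 41.59 -50.83  -1.13]
```

All keys are needed in every row.

step_arm([
  {"wx":0,"wy":0,"wz":0.976,"tx":0,"ty":0,"tz":0,"hand":1},
  {"wx":0,"wy":0,"wz":0.976,"tx":0,"ty":0,"tz":0,"hand":1},
  {"wx":0,"wy":0,"wz":0.976,"tx":0,"ty":0,"tz":0,"hand":1},
  {"wx":0,"wy":0,"wz":0.976,"tx":0,"ty":0,"tz":0,"hand":1},
  {"wx":0,"wy":0,"wz":0.976,"tx":0,"ty":0,"tz":0,"hand":1},
  {"wx":0,"wy":0,"wz":0.976,"tx":0,"ty":0,"tz":0,"hand":1},
  {"wx":0,"wy":0,"wz":0.976,"tx":0,"ty":0,"tz":0,"hand":1},
  {"wx":0,"wy":0,"wz":0.976,"tx":0,"ty":0,"tz":0,"hand":1},
  {"wx":0,"wy":0,"wz":0.976,"tx":0,"ty":0,"tz":0,"hand":1},
  {"wx":0,"wy":0,"wz":0.976,"tx":0,"ty":0,"tz":0,"hand":1},
], force=40)

```text
clock: 0.98
position: [0.2795, -0.5588, 0.2484]
ee_rot: [-3.017, 0.873, 0.001]
force: [-0.3, 0.3, -0.9]
width: 1.001
```

```bash
python3 go.py 0.424 0.082 0.26 -32
```

```text
clock 0.98 pos [ 0.2795 -0.5588  0.2484] toolx yaw -32.28 tilt z [-3.e-04  5.e-04 -1.e+00] F [-0.3  0.3 -0.9] w 1.001
turn units [-0.    0.01 -0.05] shift cm turned axes [-21.7  -62.    -1.16] current axes [-22.01 -61.89  -1.13]
```

step_arm([
  {"wx":0,"wy":0,"wz":0,"tx":-1.1,"ty":-3.1,"tz":-0.06,"hand":1},
  {"wx":0,"wy":0,"wz":0,"tx":-1.1,"ty":-3.1,"tz":-0.06,"hand":1},
  {"wx":0,"wy":0,"wz":0,"tx":-1.1,"ty":-3.1,"tz":-0.06,"hand":1},
  {"wx":0,"wy":0,"wz":0,"tx":-1.1,"ty":-3.1,"tz":-0.06,"hand":1},
  {"wx":0,"wy":0,"wz":0,"tx":-1.1,"ty":-3.1,"tz":-0.06,"hand":1},
  {"wx":0,"wy":0,"wz":0,"tx":-1.1,"ty":-3.1,"tz":-0.06,"hand":1},
  {"wx":0,"wy":0,"wz":0,"tx":-1.1,"ty":-3.1,"tz":-0.06,"hand":1},
  {"wx":0,"wy":0,"wz":0,"tx":-1.1,"ty":-3.1,"tz":-0.06,"hand":1},
  {"wx":0,"wy":0,"wz":0,"tx":-1.1,"ty":-3.1,"tz":-0.06,"hand":1},
  {"wx":0,"wy":0,"wz":0,"tx":-1.1,"ty":-3.1,"tz":-0.06,"hand":1},
])

```text
clock: 1.82
position: [0.3504, -0.2362, 0.2547]
ee_rot: [3.02, -0.866, 0.0]
force: [0.1, -0.7, -0.4]
width: 1.001
```

```bash
python3 go.py 0.424 0.082 0.26 -32
```

```text
clock 1.82 pos [ 0.3504 -0.2362  0.2547] toolx yaw -31.99 tilt z [ 0.e+00 -2.e-04 -1.e+00] F [ 0.1 -0.7 -0.4] w 1.001
turn units [ 0. -0.  0.] shift cm turned axes [-10.62 -30.88  -0.53] current axes [-10.61 -30.89  -0.53]
```

step_arm([
  {"wx":0,"wy":0,"wz":0,"tx":-1.18,"ty":-3.4,"tz":-0.06,"hand":1},
  {"wx":0,"wy":0,"wz":0,"tx":-1.18,"ty":-3.4,"tz":-0.06,"hand":1},
  {"wx":0,"wy":0,"wz":0,"tx":-1.18,"ty":-3.4,"tz":-0.06,"hand":1},
  {"wx":0,"wy":0,"wz":0,"tx":-1.18,"ty":-3.4,"tz":-0.06,"hand":1},
  {"wx":0,"wy":0,"wz":0,"tx":-1.18,"ty":-3.4,"tz":-0.06,"hand":1},
  {"wx":0,"wy":0,"wz":0,"tx":-1.18,"ty":-3.4,"tz":-0.06,"hand":1},
  {"wx":0,"wy":0,"wz":0,"tx":-1.18,"ty":-3.4,"tz":-0.06,"hand":1},
  {"wx":0,"wy":0,"wz":0,"tx":-1.18,"ty":-3.4,"tz":-0.06,"hand":1},
  {"wx":0,"wy":0,"wz":0,"tx":-1.18,"ty":-3.4,"tz":-0.06,"hand":1},
  {"wx":0,"wy":0,"wz":0,"tx":0,"ty":0,"tz":0,"hand":1},
])

```text
clock: 2.65
position: [0.4234, 0.085, 0.2605]
ee_rot: [-3.02, 0.853, -0.001]
force: [0.8, 0.7, -0.1]
width: 1.0
```

```bash
python3 go.py 0.424 0.082 0.26 -32; python3 -c "
from h import *
grab('wrist','w1')"
```

```text
clock 2.65 pos [0.4234 0.085  0.2605] toolx yaw -31.54 tilt z [ 0.0015  0.0033 -1.    ] F [ 0.8  0.7 -0.1] w 1.0
turn units [-0.03  0.    0.08] shift cm turned axes [0.21 0.22 0.05] current axes [0.2  0.22 0.05]
```

View pics/w1.png

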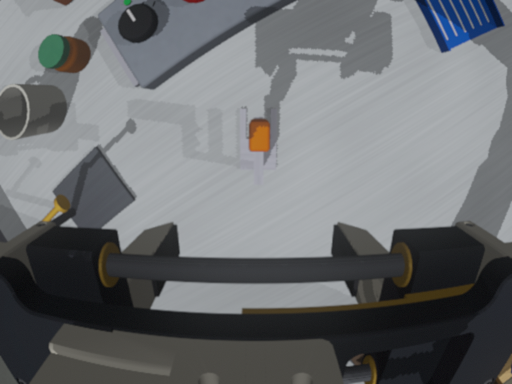

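The wrist view shows the handle top at (259,140), the fork either side of x=260 and the spine at (260,172), so the tool is nearly aligned with the puller.

```bash
python3 - <<'E'
from m2 import *
p,d,c,_,H,S,V=masks('w1');W=world(d,c,True);X,Y,Z=[W[...,i] for i in range(3)]
b=(d>0)&(X>.3)&(X<.8)
con=b&(X>.38)&(X<.52)&(Y>.0)&(Y<.12)
org=(H>3)&(H<22)&(S>150)
m=org&con&(Z>.14)&(Z<.16);print('handle top',rect(W[m]),np.round(W[m].mean(0)*1000,1))
m=con&~org&(Z>.072)&(Z<.09);print('upper arm',rect(W[m]),np.round(np.median(W[m],0)*1000,1))
m=con&(Z>.0028)&(Z<.009);print('fork',rect(W[m]))
k=cv2.resize(p[80:210,190:330],None,fx=5,fy=5,interpolation=cv2.INTER_CUBIC);cv2.imwrite('pics/w1z.png',k[:,:,::-1])
print(np.median(Z[con&(abs(Z)<.01)]))
E
```

```text
handle top (array([467.2,  53.6]), array([15.1, 23.7]), 58.8, 'med z', np.float64(150.1), 543) [467.3  53.5 150.1]
upper arm (array([448.7,  65.5]), array([ 8.7, 72.3]), 58.6, 'med z', np.float64(84.3), 311) [433.9  74.5  84.3]
fork (array([446.1,  71.7]), array([ 65.1, 103.6]), 64.0, 'med z', np.float64(5.3), 1063)
0.0004508139267258487
```

View pics/w1z.png

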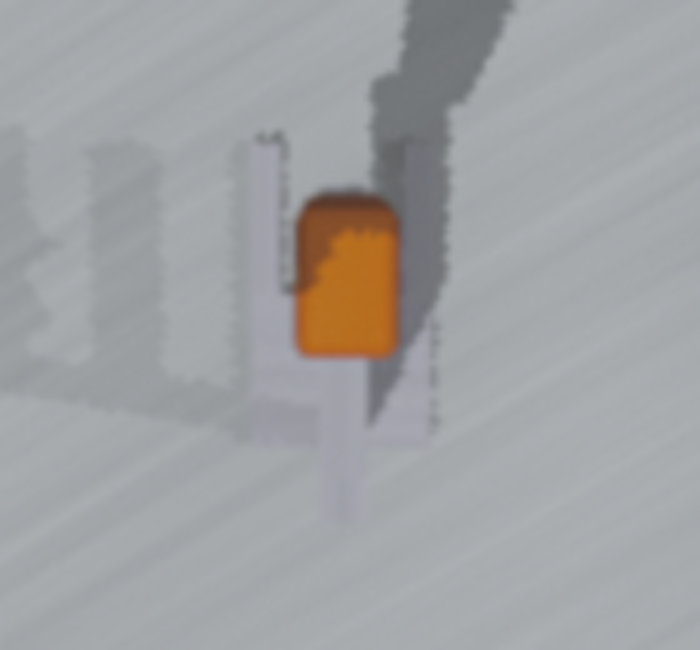

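```bash
python3 go.py 0.4673 0.0538 0.128 -31.4
```

```text
clock 2.7 pos [0.4228 0.0815 0.2601] toolx yaw -31.64 tilt z [ 1.0e-04  1.3e-03 -1.0e+00] F [-0.2 -0.6  0.3] w 1.003
turn units [-0.01  0.01 -0.04] shift cm turned axes [ 5.24  0.05 13.21] current axes [ 5.25  0.04 13.21]
```

step_arm([
  {"wx":0,"wy":0,"wz":-0.04,"tx":1.75,"ty":0,"tz":0,"hand":1},
  {"wx":0,"wy":0,"wz":0,"tx":1.75,"ty":0,"tz":0,"hand":1},
  {"wx":0,"wy":0,"wz":0,"tx":1.75,"ty":0.04,"tz":0,"hand":1},
  {"wx":0,"wy":0,"wz":0,"tx":0,"ty":0,"tz":2,"hand":1},
  {"wx":0,"wy":0,"wz":0,"tx":0,"ty":0,"tz":2.4,"hand":1},
  {"wx":0,"wy":0,"wz":0,"tx":0,"ty":0,"tz":2.4,"hand":1},
  {"wx":0,"wy":0,"wz":0,"tx":0,"ty":0,"tz":2.4,"hand":1},
  {"wx":0,"wy":0,"wz":0,"tx":0,"ty":0,"tz":2,"hand":1},
  {"wx":0,"wy":0,"wz":0,"tx":0,"ty":0,"tz":2,"hand":1},
  {"wx":0,"wy":0,"wz":0,"tx":0,"ty":0,"tz":0,"hand":1},
])

```text
clock: 3.53
position: [0.4644, 0.0481, 0.125]
ee_rot: [3.018, -0.86, -0.008]
force: [-0.3, 0.2, -0.7]
width: 1.002
```

```bash
python3 -c "
from h import *
grab('wrist','w2')"; python3 go.py 0.4673 0.0538 0.128 -31.4
```

```text
clock 3.58 pos [0.4653 0.0485 0.1268] toolx yaw -31.81 tilt z [-0.0043 -0.0013 -1.    ] F [-0.1 -0.2  0. ] w 0.998
turn units [ 0.03  0.03 -0.07] shift cm turned axes [-0.11 -0.55 -0.12] current axes [-0.11 -0.55 -0.13]
```

View pics/w2.png

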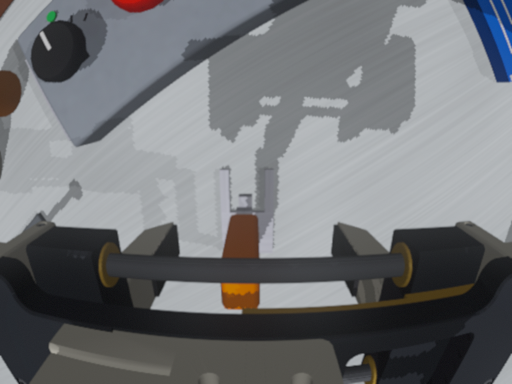

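The handle sits left of centre between the jaws (column 240 against 255). That agrees with the measured 5 mm offset, so I'll correct it and check before closing.

step_arm([
  {"wx":0,"wy":0,"wz":-0.07,"tx":-0.1,"ty":-0.25,"tz":0,"hand":1},
  {"wx":0,"wy":0,"wz":0,"tx":0,"ty":-0.25,"tz":0,"hand":1},
  {"wx":0,"wy":0,"wz":0,"tx":0,"ty":0,"tz":0,"hand":1},
  {"wx":0,"wy":0,"wz":0,"tx":0,"ty":0,"tz":0,"hand":1},
  {"wx":0,"wy":0,"wz":0,"tx":0,"ty":0,"tz":0,"hand":1},
  {"wx":0,"wy":0,"wz":0,"tx":0,"ty":0,"tz":0,"hand":1},
  {"wx":0,"wy":0,"wz":0,"tx":0,"ty":0,"tz":0,"hand":1},
  {"wx":0,"wy":0,"wz":0,"tx":0,"ty":0,"tz":0,"hand":1},
  {"wx":0,"wy":0,"wz":0,"tx":0,"ty":0,"tz":0,"hand":1},
  {"wx":0,"wy":0,"wz":0,"tx":0,"ty":0,"tz":0,"hand":1},
])

```text
clock: 4.42
position: [0.4687, 0.0547, 0.1281]
ee_rot: [3.025, -0.848, -0.0]
force: [-0.2, -0.2, -0.6]
width: 1.003
```

```bash
python3 go.py 0.4673 0.0538 0.128 -31.4
```

```text
clock 4.42 pos [0.4687 0.0547 0.1281] toolx yaw -31.33 tilt z [-1.e-04 -0.e+00 -1.e+00] F [-0.2 -0.2 -0.6] w 1.003
turn units [0.   0.   0.01] shift cm turned axes [-0.07  0.15  0.01] current axes [-0.07  0.15  0.01]
```

step_arm([
  {"wx":0,"wy":0,"wz":0,"tx":-0.07,"ty":0.14,"tz":0,"hand":1},
  {"wx":0,"wy":0,"wz":0,"tx":0,"ty":0,"tz":0,"hand":1},
  {"wx":0,"wy":0,"wz":0,"tx":0,"ty":0,"tz":0,"hand":0},
  {"wx":0,"wy":0,"wz":0,"tx":0,"ty":0,"tz":0,"hand":0},
  {"wx":0,"wy":0,"wz":0,"tx":0,"ty":0,"tz":0,"hand":0},
  {"wx":0,"wy":0,"wz":0,"tx":0,"ty":0,"tz":0,"hand":0},
  {"wx":0,"wy":0,"wz":0,"tx":0,"ty":0,"tz":0,"hand":0},
  {"wx":0,"wy":0,"wz":0,"tx":0,"ty":0,"tz":0,"hand":0},
  {"wx":0,"wy":0,"wz":0,"tx":0,"ty":0,"tz":0,"hand":0},
  {"wx":0,"wy":0,"wz":0,"tx":0,"ty":0,"tz":0,"hand":0},
], force=40)

```text
clock: 5.25
position: [0.4674, 0.0539, 0.1281]
ee_rot: [3.025, -0.848, 0.0]
force: [0.6, -0.8, -0.1]
width: 0.47
```

```bash
python3 go.py 0.4673 0.0538 0.26 -31.4
```

```text
clock 5.25 pos [0.4674 0.0539 0.1281] toolx yaw -31.33 tilt z [ 0. -0. -1.] F [ 0.6 -0.8 -0.1] w 0.47
turn units [ 0.   -0.    0.01] shift cm turned axes [-0.000e+00  1.000e-02 -1.319e+01] current axes [-0.000e+00  1.000e-02 -1.319e+01]
```

step_arm([
  {"wx":0,"wy":0,"wz":0,"tx":0,"ty":0,"tz":0,"hand":0},
  {"wx":0,"wy":0,"wz":0,"tx":0,"ty":0,"tz":0,"hand":0},
  {"wx":0,"wy":0,"wz":0,"tx":0,"ty":0,"tz":0,"hand":0},
  {"wx":0,"wy":0,"wz":0,"tx":0,"ty":0,"tz":0,"hand":0},
  {"wx":0,"wy":0,"wz":0,"tx":0,"ty":0,"tz":0,"hand":0},
  {"wx":0,"wy":0,"wz":0,"tx":0,"ty":0,"tz":0,"hand":0},
  {"wx":0,"wy":0,"wz":0,"tx":0,"ty":0,"tz":0,"hand":0},
  {"wx":0,"wy":0,"wz":0,"tx":0,"ty":0,"tz":0,"hand":0},
  {"wx":0,"wy":0,"wz":0,"tx":0,"ty":0,"tz":0,"hand":0},
  {"wx":0,"wy":0,"wz":0,"tx":0,"ty":0,"tz":-0.5,"hand":0},
])

```text
clock: 6.08
position: [0.4667, 0.0538, 0.1325]
ee_rot: [3.024, -0.848, -0.002]
force: [-0.2, 0.8, -1.7]
width: 0.192
```

```bash
python3 go.py 0.4673 0.0538 0.28 -31.4
```

```text
clock 6.08 pos [0.4667 0.0538 0.1325] toolx yaw -31.33 tilt z [-1.7e-03 -3.0e-04 -1.0e+00] F [-0.2  0.8 -1.7] w 0.192
turn units [0.01 0.01 0.01] shift cm turned axes [  0.05  -0.03 -14.75] current axes [  0.03  -0.02 -14.75]
```

step_arm([
  {"wx":0,"wy":0,"wz":0,"tx":0,"ty":0,"tz":-1.5,"hand":0},
  {"wx":0,"wy":0,"wz":0,"tx":0,"ty":0,"tz":-2,"hand":0},
  {"wx":0,"wy":0,"wz":-0.5,"tx":0,"ty":0,"tz":-1.5,"hand":0},
  {"wx":0,"wy":0,"wz":-0.7,"tx":0,"ty":0,"tz":-0.5,"hand":0},
  {"wx":0,"wy":0,"wz":-0.8,"tx":0,"ty":0,"tz":0,"hand":0},
  {"wx":0,"wy":0,"wz":-0.8,"tx":0,"ty":0,"tz":0,"hand":0},
  {"wx":0,"wy":0,"wz":-0.8,"tx":0,"ty":0,"tz":0,"hand":0},
  {"wx":0,"wy":0,"wz":-0.7,"tx":0,"ty":0,"tz":0,"hand":0},
  {"wx":0,"wy":0,"wz":-0.6,"tx":0,"ty":0,"tz":0,"hand":0},
  {"wx":0,"wy":0,"wz":-0.4,"tx":0,"ty":0,"tz":0,"hand":0},
])

```text
clock: 6.92
position: [0.4672, 0.0538, 0.1883]
ee_rot: [3.141, 0.018, -0.0]
force: [-0.7, 0.2, -3.0]
width: 0.197
```

```bash
python3 go.py 0.566 0.0265 0.182 0.6
```

```text
clock 6.92 pos [0.4672 0.0538 0.1883] toolx yaw 0.67 tilt z [-2.e-04 -2.e-04 -1.e+00] F [-0.7  0.2 -3. ] w 0.197
turn units [0.   0.   0.01] shift cm turned axes [9.85 2.83 0.63] current axes [9.85 2.84 0.63]
```

step_arm([
  {"wx":0,"wy":0,"wz":0,"tx":0.8,"ty":0.3,"tz":0.1,"hand":0},
  {"wx":0,"wy":0,"wz":0,"tx":1.6,"ty":0.5,"tz":0.15,"hand":0},
  {"wx":0,"wy":0,"wz":0,"tx":2,"ty":0.6,"tz":0.2,"hand":0},
  {"wx":0,"wy":0,"wz":0,"tx":2,"ty":0.6,"tz":0.2,"hand":0},
  {"wx":0,"wy":0,"wz":0,"tx":2,"ty":0.5,"tz":0.2,"hand":0},
  {"wx":0,"wy":0,"wz":0,"tx":1.4,"ty":0.34,"tz":0.08,"hand":0},
  {"wx":0,"wy":0,"wz":0,"tx":0,"ty":0,"tz":0,"hand":0},
  {"wx":0,"wy":0,"wz":0,"tx":0,"ty":0,"tz":0,"hand":0},
  {"wx":0,"wy":0,"wz":0,"tx":0,"ty":0,"tz":0,"hand":0},
  {"wx":0,"wy":0,"wz":0,"tx":0,"ty":0,"tz":0,"hand":0},
])

```text
clock: 7.75
position: [0.565, 0.0265, 0.1788]
ee_rot: [3.142, 0.013, -0.001]
force: [0.2, -0.1, -2.2]
width: 0.192
```

```bash
python3 go.py 0.6515 0.0265 0.179 0.6;python3 -c "
from h import *
grab('wrist','w3');grab('scene','s3');grab('top','t3')"
```

```text
clock 7.75 pos [0.565  0.0265 0.1788] toolx yaw 0.47 tilt z [-6.e-04 -1.e-04 -1.e+00] F [ 0.2 -0.1 -2.2] w 0.192
turn units [ 0.    0.01 -0.02] shift cm turned axes [ 8.65  0.09 -0.02] current axes [ 8.65  0.07 -0.02]
```

View pics/w3.png

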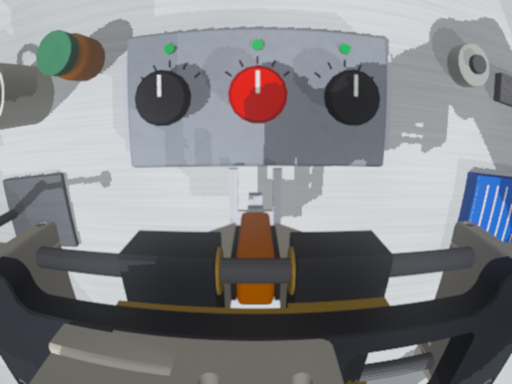

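View pics/s3.png

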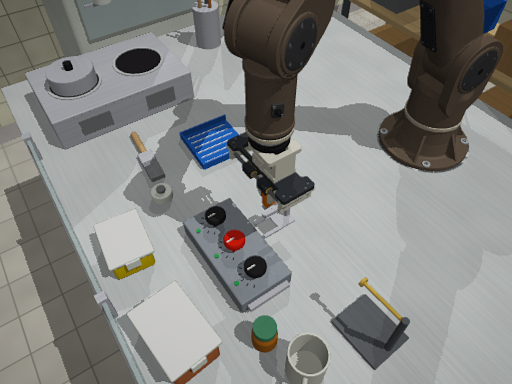

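In the wrist view the prongs are at columns 234 and 277 and the red knob is at (258,94). I'll measure both in the same camera.

```bash
cat > w.py <<'E'
from m2 import *
import sys
def kn(t):
    p,d,c,_,H,S,V=masks(t);W=world(d,c,True);X,Y,Z=[W[...,i] for i in range(3)]
    red=((H<8)|(H>172))&(S>150)&(d>0)&(Z>.02)
    return p,d,c,W,H,S,V,red
p,d,c,W,H,S,V,red=kn('w3');X,Y,Z=[W[...,i] for i in range(3)]
top=red&(Z>.073)&(Z<.082);Q=W[top];print('red top',rect(Q),np.round(cv2.minEnclosingCircle((Q[:,:2]*1000).astype(np.float32))[0],1),np.round(np.ptp(Q,axis=0)*1000,1))
for y in(.106,-.054):
    m=(abs(Y-y)<.04)&(abs(X-.652)<.03)&(Z>.073)&(Z<.082);Q=W[m];print('black',np.round(cv2.minEnclosingCircle((Q[:,:2]*1000).astype(np.float32)),1) if 0 else (np.round((Q.max(0)+Q.min(0))*500,1),np.round(np.ptp(Q,axis=0)*1000,1)))
m=(Z>.041)&(Z<.049)&(X>.57)&(X<.73)&(abs(Y-.026)<.14);print('console',rect(W[m]))
m=(Z>.049)&(Z<.062)&(X>.53)&(X<.6)&(abs(Y-.026)<.04)
Q=W[m];print('fork',rect(Q),np.round(Q.min(0)*1000,1),np.round(Q.max(0)*1000,1))
for s in(1,-1):
    q=Q[(s*(Q[:,1]-.0265)>.012)&(Q[:,0]>.567)];print(s,np.round(q.min(0)*1000,1),np.round(q.max(0)*1000,1),np.round(np.median(q,0)*1000,1),len(q))
E
python3 w.py
```

```text
red top (array([652.8,  23.4]), array([45.1, 45.1]), 44.4, 'med z', np.float64(77.2), 2368) [652.9  23.4] [44.9 45.7  6.6]
black (array([652.1, 103.2,  76.4]), array([46.8, 47.2,  6.7]))
black (array([654. , -55.9,  76.3]), array([47. , 47.5,  6.5]))
console (array([652.9,  23.5]), array([130.4, 249.1]), 0.7, 'med z', np.float64(45.3), 27124)
fork (array([560.8,  24.7]), array([54.2, 47.4]), 0.3, 'med z', np.float64(55.9), 1092) [533.8   0.9  50.8] [588.   48.4  58.2]
1 [567.1  40.8  50.8] [587.8  48.4  57.8] [578.3  44.6  56. ] 194
-1 [567.2   1.1  50.8] [588.    9.3  58.2] [578.    5.2  55.9] 227
```

step_arm([
  {"wx":0,"wy":0,"wz":-0.03,"tx":0.5,"ty":0.24,"tz":0,"hand":0},
  {"wx":0,"wy":0,"wz":0,"tx":1,"ty":0,"tz":0,"hand":0},
  {"wx":0,"wy":0,"wz":0,"tx":1.25,"ty":0,"tz":0,"hand":0},
  {"wx":0,"wy":0,"wz":0,"tx":1,"ty":0,"tz":0,"hand":0},
  {"wx":0,"wy":0,"wz":0,"tx":0.25,"ty":0,"tz":0,"hand":0},
  {"wx":0,"wy":0,"wz":0,"tx":0,"ty":0,"tz":0,"hand":0},
  {"wx":0,"wy":0,"wz":0,"tx":0,"ty":0,"tz":0,"hand":0},
  {"wx":0,"wy":0,"wz":0,"tx":0,"ty":0,"tz":0,"hand":0},
  {"wx":0,"wy":0,"wz":0,"tx":0,"ty":0,"tz":0,"hand":0},
  {"wx":0,"wy":0,"wz":0,"tx":0,"ty":0,"tz":0,"hand":0},
])

```text
clock: 8.73
position: [0.6053, 0.0243, 0.1789]
ee_rot: [3.141, 0.018, -0.0]
force: [-0.3, 0.3, -1.7]
width: 0.196
```

```bash
python3 go.py 0.6525 0.0265 0.179 0.7;python3 -c "
from h import *
grab('wrist','w4')"; sed "s/'w3'/'w4'/; s/X>.53)&(X<.6)/X>.57)\&(X<.632)/; s/X>.567/X>.605/" -i w.py; python3 w.py
```

```text
clock 8.73 pos [0.6053 0.0243 0.1789] toolx yaw 0.65 tilt z [-1.e-04 -1.e-04 -1.e+00] F [-0.3  0.3 -1.7] w 0.196
turn units [ 0.    0.   -0.01] shift cm turned axes [ 4.72 -0.16 -0.01] current axes [ 4.72 -0.16 -0.01]
red top (array([653.6,  23.3]), array([45., 45.]), 89.0, 'med z', np.float64(77.2), 2299) [653.1  23.5] [45.  45.   6.7]
black (array([652.6, 103.3,  76.4]), array([46.3, 46.7,  6.8]))
black (array([654.4, -56.5,  76.6]), array([46.4, 46.9,  7.2]))
console (array([653. ,  23.5]), array([128.6, 249. ]), 0.6, 'med z', np.float64(45.3), 25487)
fork (array([601.3,  22.5]), array([54.2, 47.3]), 0.5, 'med z', np.float64(56.0), 1090) [574.3  -1.4  50.5] [628.5  46.2  58.1]
1 [574.8  38.7  50.9] [627.9  46.2  57.8] [603.8  42.4  56. ] 455
-1 [574.3  -1.4  50.5] [628.5  13.9  58.1] [601.3   3.6  56. ] 565
```

View pics/w4.png

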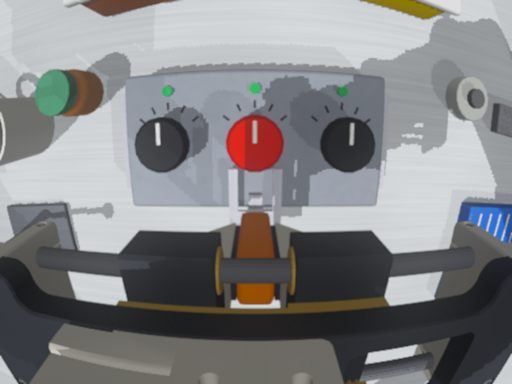

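Fork centre is y 22.4 and knob 23.4, well within the 4 mm of clearance. I'll push in the rest of the way.

step_arm([
  {"wx":0,"wy":0,"wz":0,"tx":0.4,"ty":-0.05,"tz":0,"hand":0},
  {"wx":0,"wy":0,"wz":0,"tx":0.8,"ty":0,"tz":0,"hand":0},
  {"wx":0,"wy":0,"wz":0,"tx":1,"ty":0,"tz":0,"hand":0},
  {"wx":0,"wy":0,"wz":0,"tx":1,"ty":0,"tz":0,"hand":0},
  {"wx":0,"wy":0,"wz":0,"tx":0.9,"ty":0,"tz":0,"hand":0},
  {"wx":0,"wy":0,"wz":0,"tx":0.45,"ty":0,"tz":0,"hand":0},
  {"wx":0,"wy":0,"wz":0,"tx":0.2,"ty":0,"tz":0,"hand":0},
  {"wx":0,"wy":0,"wz":0,"tx":0,"ty":0,"tz":0,"hand":0},
  {"wx":0,"wy":0,"wz":0,"tx":0,"ty":0,"tz":0,"hand":0},
  {"wx":0,"wy":0,"wz":0,"tx":0,"ty":0,"tz":0,"hand":0},
])

```text
clock: 9.62
position: [0.6527, 0.0254, 0.1788]
ee_rot: [3.141, 0.018, -0.001]
force: [-0.6, 0.4, -2.5]
width: 0.192
```

```bash
python3 go.py 0.6525 0.0243 0.179 0.7;python3 -c "
from h import *
grab('wrist','w5')"; sed "s/'w4'/'w5'/; s/X>.57)&(X<.632)/X>.57)\&(X<.682)/; s/X>.605/X>.605/" -i w.py; python3 w.py
```

```text
clock 9.62 pos [0.6527 0.0254 0.1788] toolx yaw 0.65 tilt z [-4.e-04 -1.e-04 -1.e+00] F [-0.6  0.4 -2.5] w 0.192
turn units [ 0.    0.   -0.01] shift cm turned axes [-0.02  0.11 -0.02] current axes [-0.02  0.11 -0.02]
red top (array([656.3,  23.2]), array([45.1, 40. ]), 89.8, 'med z', np.float64(77.1), 1485) [653.8  23.6] [40.  45.1  6.3]
black (array([652.2, 102.7,  76.3]), array([47.9, 46.8,  6.6]))
black (array([653.9, -55.7,  76.2]), array([48.1, 46.7,  6.5]))
console (array([663.6,  23.6]), array([108.8, 248.8]), 0.6, 'med z', np.float64(45.2), 19130)
fork (array([648.8,  23.6]), array([53.8, 47.2]), 0.6, 'med z', np.float64(55.8), 433) [ 6.218e+02 -2.000e-01  5.000e+01] [675.9  47.3  57.8]
1 [622.4  39.1  51.1] [675.5  47.3  57.3] [663.8  44.4  55.8] 207
-1 [ 6.221e+02 -2.000e-01  5.000e+01] [675.9   9.3  57.8] [665.1   3.1  55.9] 214
```

View pics/w5.png

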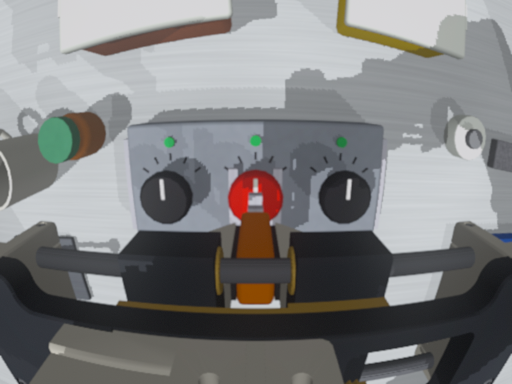

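The fork is under the head and centred, with the knob at +1.4 mm in x and 0 in y. Next I'll lift slowly.

step_arm([
  {"wx":0,"wy":0,"wz":0,"tx":0,"ty":0,"tz":-0.1,"hand":0},
  {"wx":0,"wy":0,"wz":0,"tx":0,"ty":0,"tz":-0.2,"hand":0},
  {"wx":0,"wy":0,"wz":0,"tx":0,"ty":0,"tz":-0.2,"hand":0},
  {"wx":0,"wy":0,"wz":0,"tx":0,"ty":0,"tz":-0.15,"hand":0},
  {"wx":0,"wy":0,"wz":0,"tx":0,"ty":0,"tz":-0.15,"hand":0},
  {"wx":0,"wy":0,"wz":0,"tx":0,"ty":0,"tz":-0.15,"hand":0},
  {"wx":0,"wy":0,"wz":0,"tx":0,"ty":0,"tz":-0.15,"hand":0},
  {"wx":0,"wy":0,"wz":0,"tx":0,"ty":0,"tz":-0.15,"hand":0},
  {"wx":0,"wy":0,"wz":0,"tx":0,"ty":0,"tz":-0.15,"hand":0},
  {"wx":0,"wy":0,"wz":0,"tx":0,"ty":0,"tz":-0.15,"hand":0},
], force=60)

```text
clock: 10.5
position: [0.6527, 0.0254, 0.1942]
ee_rot: [3.141, 0.018, -0.002]
force: [-1.0, -0.1, -3.0]
width: 0.192
```

```bash
python3 go.py 0.6525 0.0254 0.235 0.7
```

```text
clock 10.5 pos [0.6527 0.0254 0.1942] toolx yaw 0.65 tilt z [-1.3e-03 -2.0e-04 -1.0e+00] F [-1.  -0.1 -3. ] w 0.192
turn units [ 0.    0.01 -0.01] shift cm turned axes [-0.02 -0.   -4.08] current axes [-0.03 -0.   -4.08]
```

step_arm([
  {"wx":0,"wy":0,"wz":0,"tx":0,"ty":0,"tz":-0.2,"hand":0},
  {"wx":0,"wy":0,"wz":0,"tx":0,"ty":0,"tz":-0.3,"hand":0},
  {"wx":0,"wy":0,"wz":0,"tx":0,"ty":0,"tz":-0.4,"hand":0},
  {"wx":0,"wy":0,"wz":0,"tx":0,"ty":0,"tz":-0.5,"hand":0},
  {"wx":0,"wy":0,"wz":0,"tx":0,"ty":0,"tz":-0.6,"hand":0},
  {"wx":0,"wy":0,"wz":0,"tx":0,"ty":0,"tz":-0.6,"hand":0},
  {"wx":0,"wy":0,"wz":0,"tx":0,"ty":0,"tz":-0.6,"hand":0},
  {"wx":0,"wy":0,"wz":0,"tx":0,"ty":0,"tz":-0.5,"hand":0},
  {"wx":0,"wy":0,"wz":0,"tx":0,"ty":0,"tz":-0.3,"hand":0},
  {"wx":0,"wy":0,"wz":0,"tx":0,"ty":0,"tz":-0.1,"hand":0},
])

```text
clock: 11.33
position: [0.6534, 0.0254, 0.2361]
ee_rot: [-3.142, -0.018, -0.002]
force: [1.1, -0.1, -2.9]
width: 0.194
```

```bash
python3 go.py 0.5 -0.323 0.235 -2;python3 -c "
from h import *
grab('wrist','w6');grab('scene','s6')"; sed "s/'w5'/'w6'/" -i w.py; python3 - <<'E'
from m2 import *
p,d,c,_,H,S,V=masks('w6');W=world(d,c,True)
red=((H<8)|(H>172))&(S>150)&(d>0)&(W[...,2]>.02);Q=W[red];print(np.percentile(Q,[2,50,98],axis=0).round(4))
E
```

```text
clock 11.33 pos [0.6534 0.0254 0.2361] toolx yaw 0.65 tilt z [ 0.001  0.    -1.   ] F [ 1.1 -0.1 -2.9] w 0.194
turn units [-0.   -0.01  0.44] shift cm turned axes [-14.12  35.36   0.11] current axes [-15.73  34.67   0.1 ]
[[0.6397 0.0029 0.1212]
 [0.6592 0.023  0.1271]
 [0.6753 0.0437 0.1288]]
```

View pics/w6.png

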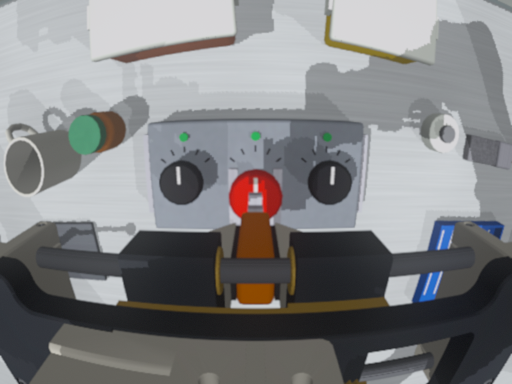

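View pics/s6.png

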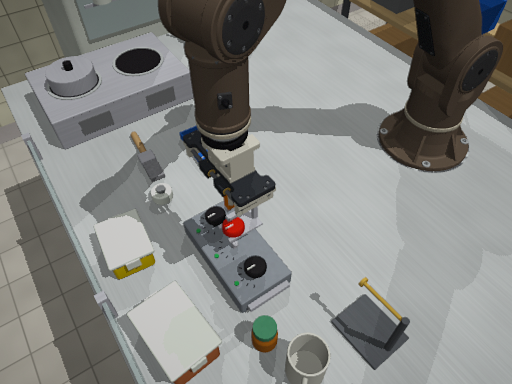

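The knob rides upright on the fork: its top is at z 127 mm as expected and both black knobs are still seated. I'll carry it over to the tray.

step_arm([
  {"wx":0,"wy":0,"wz":0,"tx":-0.12,"ty":0.27,"tz":-0.2,"hand":0},
  {"wx":0,"wy":0,"wz":0,"tx":-0.25,"ty":0.55,"tz":-0.3,"hand":0},
  {"wx":0,"wy":0,"wz":0,"tx":-0.37,"ty":0.82,"tz":-0.3,"hand":0},
  {"wx":0,"wy":0,"wz":0,"tx":-0.49,"ty":1.09,"tz":-0.2,"hand":0},
  {"wx":0,"wy":0,"wz":0.05,"tx":-0.62,"ty":1.37,"tz":0,"hand":0},
  {"wx":0,"wy":0,"wz":0.05,"tx":-0.74,"ty":1.64,"tz":0,"hand":0},
  {"wx":0,"wy":0,"wz":0.05,"tx":-0.86,"ty":1.91,"tz":0,"hand":0},
  {"wx":0,"wy":0,"wz":0.05,"tx":-0.98,"ty":2.18,"tz":0,"hand":0},
  {"wx":0,"wy":0,"wz":0.05,"tx":-1.07,"ty":2.37,"tz":0,"hand":0},
  {"wx":0,"wy":0,"wz":0.05,"tx":-1.07,"ty":2.37,"tz":0,"hand":0},
])

```text
clock: 12.27
position: [0.5859, -0.1229, 0.2454]
ee_rot: [3.141, -0.034, -0.0]
force: [-0.3, 0.0, -2.8]
width: 0.194
```

```bash
python3 go.py 0.5 -0.323 0.235 -2
```

```text
clock 12.27 pos [ 0.5859 -0.1229  0.2454] toolx yaw -1.25 tilt z [-1.e-04 -7.e-04 -1.e+00] F [-0.3  0.  -2.8] w 0.194
turn units [0.01 0.   0.13] shift cm turned axes [-7.88 20.3   1.04] current axes [-8.15 20.2   1.05]
```

step_arm([
  {"wx":0,"wy":0,"wz":0.05,"tx":-0.97,"ty":2.41,"tz":0,"hand":0},
  {"wx":0,"wy":0,"wz":0.05,"tx":-0.97,"ty":2.41,"tz":0,"hand":0},
  {"wx":0,"wy":0,"wz":0.03,"tx":-0.97,"ty":2.41,"tz":0,"hand":0},
  {"wx":0,"wy":0,"wz":0,"tx":-0.93,"ty":2.32,"tz":0,"hand":0},
  {"wx":0,"wy":0,"wz":0,"tx":-0.86,"ty":2.13,"tz":0.1,"hand":0},
  {"wx":0,"wy":0,"wz":0,"tx":-0.78,"ty":1.95,"tz":0.2,"hand":0},
  {"wx":0,"wy":0,"wz":0,"tx":-0.67,"ty":1.67,"tz":0.3,"hand":0},
  {"wx":0,"wy":0,"wz":0,"tx":-0.56,"ty":1.39,"tz":0.4,"hand":0},
  {"wx":0,"wy":0,"wz":0,"tx":-0.45,"ty":1.11,"tz":0.5,"hand":0},
  {"wx":0,"wy":0,"wz":0,"tx":-0.34,"ty":0.84,"tz":0.5,"hand":0},
])

```text
clock: 13.1
position: [0.5051, -0.3065, 0.2251]
ee_rot: [3.14, -0.057, -0.0]
force: [0.2, 1.0, -3.5]
width: 0.191
```

```bash
python3 go.py 0.5 -0.323 0.195 -2
```

```text
clock 13.1 pos [ 0.5051 -0.3065  0.2251] toolx yaw -2.08 tilt z [-2.e-04 -8.e-04 -1.e+00] F [ 0.2  1.  -3.5] w 0.191
turn units [ 0.01  0.   -0.01] shift cm turned axes [-0.45  1.67  3.01] current axes [-0.45  1.66  3.01]
```

step_arm([
  {"wx":0,"wy":0,"wz":0,"tx":-0.15,"ty":0.55,"tz":0.5,"hand":0},
  {"wx":0,"wy":0,"wz":0,"tx":-0.1,"ty":0.45,"tz":0.5,"hand":0},
  {"wx":0,"wy":0,"wz":0,"tx":-0.1,"ty":0.3,"tz":0.5,"hand":0},
  {"wx":0,"wy":0,"wz":0,"tx":-0.05,"ty":0.2,"tz":0.5,"hand":0},
  {"wx":0,"wy":0,"wz":0,"tx":0,"ty":0.1,"tz":0.4,"hand":0},
  {"wx":0,"wy":0,"wz":0,"tx":0,"ty":0,"tz":0.3,"hand":0},
  {"wx":0,"wy":0,"wz":0,"tx":0,"ty":0,"tz":0.2,"hand":0},
  {"wx":0,"wy":0,"wz":0,"tx":0,"ty":0,"tz":0,"hand":0},
  {"wx":0,"wy":0,"wz":0,"tx":0,"ty":0,"tz":0,"hand":0},
  {"wx":0,"wy":0,"wz":0,"tx":0,"ty":0,"tz":0,"hand":0},
])

```text
clock: 13.93
position: [0.5024, -0.32, 0.1966]
ee_rot: [3.141, -0.052, 0.001]
force: [0.0, -0.1, -3.8]
width: 0.19
```

```bash
python3 go.py 0.5 -0.323 0.145 -2;python3 -c "
from h import *
grab('wrist','w7');grab('scene','s7')"; python3 - <<'E'
from m2 import *
p,d,c,_,H,S,V=masks('w7');W=world(d,c,True);X,Y,Z=[W[...,i] for i in range(3)]
red=((H<8)|(H>172))&(S>150)&(d>0)&(Z>.02);Q=W[red];print(np.percentile(Q,[2,50,98],axis=0).round(4))
m=(H>100)&(H<128)&(S>110)&(X>.38)&(X<.62)&(Y>-.43)&(Y<-.2)
print('all',rect(W[m&(Z>.001)&(Z<.026)]),'rim',rect(W[m&(Z>.018)&(Z<.026)]),'floor z',np.median(Z[m&(Z<.01)]))
E
```

```text
clock 13.93 pos [ 0.5024 -0.32    0.1966] toolx yaw -1.91 tilt z [ 5.e-04 -2.e-04 -1.e+00] F [ 0.  -0.1 -3.8] w 0.19
turn units [ 0.   -0.    0.01] shift cm turned axes [-0.23  0.31  5.16] current axes [-0.24  0.31  5.16]
[[ 0.4884 -0.3425  0.0833]
 [ 0.5085 -0.3234  0.0876]
 [ 0.5241 -0.3014  0.0896]]
all (array([ 505.9, -325.5]), array([149.6, 144.9]), 87.8, 'med z', np.float64(4.4), 11204) rim (array([ 509.4, -325.6]), array([149.6, 137.9]), 87.8, 'med z', np.float64(22.1), 1463) floor z 0.0042644968614822245
```

View pics/w7.png

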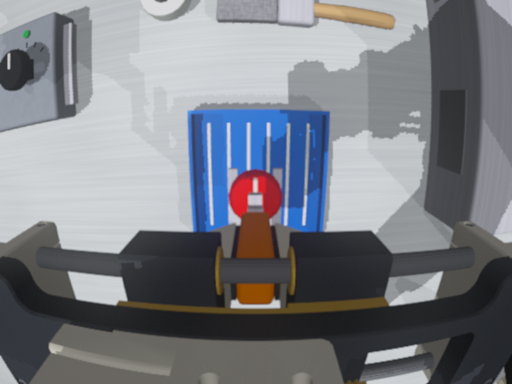

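View pics/s7.png

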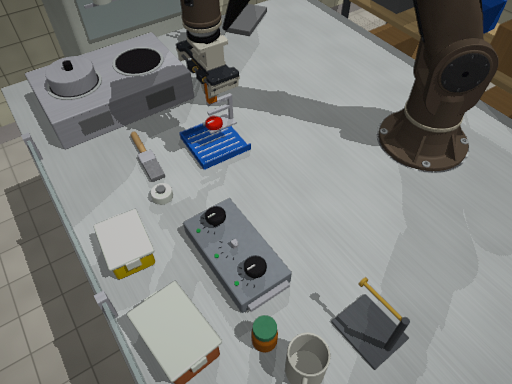

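The knob is above the tray's middle, on the fork. I'll lower it, slowing near the floor.

step_arm([
  {"wx":0,"wy":0,"wz":0,"tx":0,"ty":0.1,"tz":0.3,"hand":0},
  {"wx":0,"wy":0,"wz":0,"tx":0,"ty":0.1,"tz":0.6,"hand":0},
  {"wx":0,"wy":0,"wz":0,"tx":0,"ty":0.1,"tz":0.8,"hand":0},
  {"wx":0,"wy":0,"wz":0,"tx":0,"ty":0,"tz":0.8,"hand":0},
  {"wx":0,"wy":0,"wz":0,"tx":0,"ty":0,"tz":0.7,"hand":0},
  {"wx":0,"wy":0,"wz":0,"tx":0,"ty":0,"tz":0.5,"hand":0},
  {"wx":0,"wy":0,"wz":0,"tx":0,"ty":0,"tz":0.4,"hand":0},
  {"wx":0,"wy":0,"wz":0,"tx":0,"ty":0,"tz":0.3,"hand":0},
  {"wx":0,"wy":0,"wz":0,"tx":0,"ty":0,"tz":0.2,"hand":0},
  {"wx":0,"wy":0,"wz":0,"tx":0,"ty":0,"tz":0.2,"hand":0},
])

```text
clock: 14.87
position: [0.5022, -0.3232, 0.1483]
ee_rot: [3.141, -0.053, 0.0]
force: [-0.1, -0.7, -3.5]
width: 0.192
```

step_arm([
  {"wx":0,"wy":0,"wz":0,"tx":0,"ty":0,"tz":0.15,"hand":0},
  {"wx":0,"wy":0,"wz":0,"tx":0,"ty":0,"tz":0.15,"hand":0},
  {"wx":0,"wy":0,"wz":0,"tx":0,"ty":0,"tz":0.15,"hand":0},
  {"wx":0,"wy":0,"wz":0,"tx":0,"ty":0,"tz":0.15,"hand":0},
  {"wx":0,"wy":0,"wz":0,"tx":0,"ty":0,"tz":0.1,"hand":0},
  {"wx":0,"wy":0,"wz":0,"tx":0,"ty":0,"tz":0.1,"hand":0},
  {"wx":0,"wy":0,"wz":0,"tx":0,"ty":0,"tz":0,"hand":0},
  {"wx":0,"wy":0,"wz":0,"tx":0,"ty":0,"tz":0,"hand":0},
  {"wx":0,"wy":0,"wz":0,"tx":0,"ty":0,"tz":0,"hand":0},
  {"wx":0,"wy":0,"wz":0,"tx":0,"ty":0,"tz":0,"hand":0},
])

```text
clock: 15.7
position: [0.5021, -0.3232, 0.1404]
ee_rot: [3.141, -0.053, 0.0]
force: [-0.2, 1.0, -2.9]
width: 0.194
```

```bash
python3 go.py 0.5 -0.323 0.140 -2;python3 -c "
from h import *
grab('wrist','w8')"; python3 - <<'E'
from m2 import *
p,d,c,_,H,S,V=masks('w8');W=world(d,c,True);X,Y,Z=[W[...,i] for i in range(3)]
red=((H<8)|(H>172))&(S>150)&(d>0)&(Z>.02);Q=W[red];print(np.percentile(Q,[2,50,98],axis=0).round(4))
m=(H>100)&(H<128)&(S>110)&(X>.38)&(X<.62)&(Y>-.43)&(Y<-.2)
E
```

```text
clock 15.7 pos [ 0.5021 -0.3232  0.1404] toolx yaw -1.93 tilt z [ 1.e-04 -1.e-04 -1.e+00] F [-0.2  1.  -2.9] w 0.194
turn units [ 0.   -0.    0.01] shift cm turned axes [-0.21 -0.01  0.04] current axes [-0.21 -0.01  0.04]
[[ 0.4882 -0.3455  0.0315]
 [ 0.5082 -0.3274  0.0361]
 [ 0.5234 -0.3047  0.0381]]
```

View pics/w8.png

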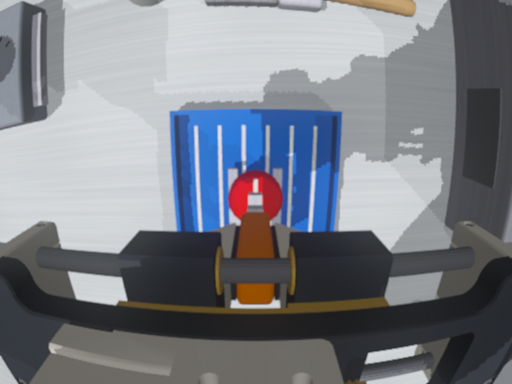

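The knob is standing: its top is at z 36 mm, i.e. 4+32. Now I'll draw the fork straight back.

step_arm([
  {"wx":0,"wy":0,"wz":0,"tx":-0.3,"ty":0,"tz":0,"hand":0},
  {"wx":0,"wy":0,"wz":0,"tx":-0.6,"ty":0,"tz":0,"hand":0},
  {"wx":0,"wy":0,"wz":0,"tx":-0.9,"ty":0,"tz":0,"hand":0},
  {"wx":0,"wy":0,"wz":0,"tx":-1.2,"ty":0,"tz":0,"hand":0},
  {"wx":0,"wy":0,"wz":0,"tx":-1.4,"ty":0,"tz":0,"hand":0},
  {"wx":0,"wy":0,"wz":0,"tx":-1.4,"ty":0,"tz":0,"hand":0},
  {"wx":0,"wy":0,"wz":0,"tx":-1.2,"ty":0,"tz":0,"hand":0},
  {"wx":0,"wy":0,"wz":0,"tx":-0.8,"ty":0,"tz":0,"hand":0},
  {"wx":0,"wy":0,"wz":0,"tx":-0.2,"ty":0,"tz":0,"hand":0},
  {"wx":0,"wy":0,"wz":0,"tx":0,"ty":0,"tz":0,"hand":0},
])

```text
clock: 16.58
position: [0.4216, -0.3207, 0.1405]
ee_rot: [3.141, -0.054, 0.0]
force: [1.3, -0.1, -1.4]
width: 0.194
```

```bash
python3 go.py 0.42 -0.2 0.24 6;python3 -c "
from h import *
grab('wrist','w9')"; python3 - <<'E'
from m2 import *
p,d,c,_,H,S,V=masks('w9');W=world(d,c,True);X,Y,Z=[W[...,i] for i in range(3)]
red=((H<8)|(H>172))&(S>150)&(d>0)&(Z>.02);Q=W[red];print(np.percentile(Q,[2,50,98],axis=0).round(4))
E
```

```text
clock 16.58 pos [ 0.4216 -0.3207  0.1405] toolx yaw -1.97 tilt z [ 2.e-04 -3.e-04 -1.e+00] F [ 1.3 -0.1 -1.4] w 0.194
turn units [ 0.   -0.   -1.33] shift cm turned axes [  1.1  -12.02  -9.95] current axes [ -0.57 -12.05  -9.95]
[[ 0.4821 -0.345   0.0343]
 [ 0.5005 -0.325   0.0362]
 [ 0.5214 -0.3052  0.0377]]
```

View pics/w9.png

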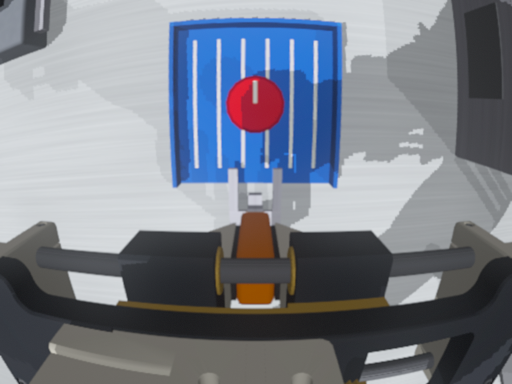

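The knob stands at (0.502, -0.325), mid-tray, with the fork out. Next is the rack.

step_arm([
  {"wx":0,"wy":0,"wz":0,"tx":0,"ty":0,"tz":-1,"hand":0},
  {"wx":0,"wy":0,"wz":0,"tx":0,"ty":0,"tz":-2,"hand":0},
  {"wx":0,"wy":0,"wz":0,"tx":0,"ty":0,"tz":-2.5,"hand":0},
  {"wx":0,"wy":0,"wz":0,"tx":0,"ty":-0.5,"tz":-2.5,"hand":0},
  {"wx":0,"wy":0,"wz":0,"tx":0,"ty":-1,"tz":-1.5,"hand":0},
  {"wx":0,"wy":0,"wz":0,"tx":0,"ty":-1.5,"tz":-0.5,"hand":0},
  {"wx":0,"wy":0,"wz":0,"tx":0,"ty":-2,"tz":0,"hand":0},
  {"wx":0,"wy":0,"wz":0,"tx":0,"ty":-2.5,"tz":0,"hand":0},
  {"wx":0,"wy":0,"wz":0,"tx":0,"ty":-3,"tz":0,"hand":0},
  {"wx":0,"wy":0,"wz":0,"tx":0,"ty":-3,"tz":0,"hand":0},
])

```text
clock: 17.47
position: [0.4265, -0.1834, 0.2401]
ee_rot: [-3.141, 0.052, 0.001]
force: [0.5, 0.8, -1.8]
width: 0.195
```

step_arm([
  {"wx":0,"wy":0,"wz":-0.13,"tx":0,"ty":-3,"tz":0,"hand":0},
  {"wx":0,"wy":0,"wz":-0.13,"tx":0,"ty":-3,"tz":0,"hand":0},
  {"wx":0,"wy":0,"wz":-0.13,"tx":0,"ty":-3,"tz":0,"hand":0},
  {"wx":0,"wy":0,"wz":-0.13,"tx":0,"ty":-3,"tz":0,"hand":0},
  {"wx":0,"wy":0,"wz":-0.13,"tx":0,"ty":-3,"tz":0,"hand":0},
  {"wx":0,"wy":0,"wz":-0.13,"tx":0,"ty":-3,"tz":0,"hand":0},
  {"wx":0,"wy":0,"wz":-0.13,"tx":0,"ty":-3,"tz":0,"hand":0},
  {"wx":0,"wy":0,"wz":-0.13,"tx":0,"ty":-3,"tz":0,"hand":0},
  {"wx":0,"wy":0,"wz":-0.13,"tx":0,"ty":-3,"tz":0,"hand":0},
  {"wx":0,"wy":0,"wz":-0.13,"tx":0,"ty":-3,"tz":0,"hand":0},
])

```text
clock: 18.3
position: [0.4174, 0.1164, 0.2402]
ee_rot: [-3.137, -0.164, 0.0]
force: [0.4, -0.2, -1.8]
width: 0.197
```

```bash
python3 go.py 0.43 0.31 0.24 6
```

```text
clock 18.3 pos [0.4174 0.1164 0.2402] toolx yaw 5.98 tilt z [-3.e-04 -0.e+00 -1.e+00] F [ 0.4 -0.2 -1.8] w 0.197
turn units [-0.  0. -0.] shift cm turned axes [  3.27 -19.12   0.02] current axes [  3.27 -19.12   0.02]
```

step_arm([
  {"wx":0,"wy":0,"wz":0,"tx":0.2,"ty":-2.8,"tz":0,"hand":0},
  {"wx":0,"wy":0,"wz":0,"tx":0.3,"ty":-2.8,"tz":0,"hand":0},
  {"wx":0,"wy":0,"wz":0,"tx":0.5,"ty":-2.8,"tz":0,"hand":0},
  {"wx":0,"wy":0,"wz":0,"tx":0.5,"ty":-2.8,"tz":0,"hand":0},
  {"wx":0,"wy":0,"wz":0,"tx":0.5,"ty":-2.8,"tz":0,"hand":0},
  {"wx":0,"wy":0,"wz":0,"tx":0.5,"ty":-2.4,"tz":0,"hand":0},
  {"wx":0,"wy":0,"wz":0,"tx":0.4,"ty":-1.6,"tz":0,"hand":0},
  {"wx":0,"wy":0,"wz":0,"tx":0.3,"ty":-1,"tz":0,"hand":0},
  {"wx":0,"wy":0,"wz":0,"tx":0,"ty":0,"tz":0,"hand":0},
  {"wx":0,"wy":0,"wz":0,"tx":0,"ty":0,"tz":0,"hand":0},
])

```text
clock: 19.13
position: [0.4302, 0.3064, 0.2399]
ee_rot: [3.137, 0.163, -0.002]
force: [-0.8, 0.1, -3.6]
width: 0.192
```

```bash
python3 -c "
from h import *
print(arm.observe()['dq'].round(3))
grab('wrist','w10')";python3 go.py 0.43 0.31 0.24 6; cat > pin.py <<'E'
from m2 import *
import sys
t=sys.argv[1]
p,d,c,_,H,S,V=masks(t);W=world(d,c,True);X,Y,Z=[W[...,i] for i in range(3)]
b=(d>0)&(X>.46)&(X<.6)&(Y>.22)&(Y<.42)
m=b&(H>13)&(H<33)&(S>100)&(Z>.11);Q=W[m];print('brass',rect(Q),np.round(Q.min(0),4),np.round(Q.max(0),4))
q=Q[(Q[:,1]>.285)&(Q[:,1]<.35)];q=q[q[:,2]>np.median(q[:,2])-.003]
pf=np.polyfit(q[:,1],q[:,0],1) if len(q)>5 else None;print('pin line x=',pf,'yaw',-np.degrees(np.arctan(pf[0])),'x at y=.31',np.polyval(pf,.31),'z',np.percentile(q[:,2],[5,50,95]).round(4))
m=b&(V<100)&(Z>.005)&(Z<.012);print('base',rect(W[m]))
m=b&(V<100)&(Z>.134)&(Z<.145);print('post',rect(W[m])) if m.sum()>5 else 0
E
python3 pin.py w10
```

```text
[ 0.024 -0.015  0.014  0.016 -0.     0.002  0.006]
clock 19.18 pos [0.4305 0.3056 0.2399] toolx yaw 5.87 tilt z [-7.0e-04 -1.2e-03 -1.0e+00] F [ 0.  -0.5 -1.8] w 0.192
turn units [ 0.01  0.01 -0.02] shift cm turned axes [ 0.   -0.44 -0.01] current axes [-0.   -0.44 -0.01]
brass (array([493.1, 313. ]), array([69.1, 93.1]), 6.2, 'med z', np.float64(136.3), 1486) [0.4601 0.2697 0.1288] [0.5323 0.3624 0.3065]
pin line x= [0.39029308 0.38036352] yaw -21.32035729638786 x at y=.31 0.5013543706429584 z [0.1343 0.1363 0.3046]
base (array([533.1, 309. ]), array([119.1,  86.1]), 70.8, 'med z', np.float64(8.4), 713)
post (array([517.2, 364. ]), array([ 3.1, 10.9]), 76.5, 'med z', np.float64(138.4), 30)
```

View pics/w10.png

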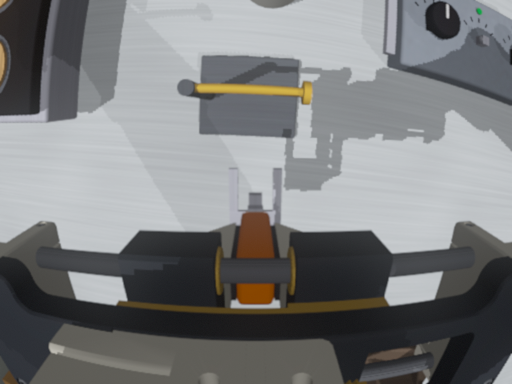

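The pin runs nearly level across the view from (195,88) to (308,92), post on the left. I'll refit without the gripper pixels.

```bash
sed -i 's/(Z>.11);Q/(Z>.11)\&(Z<.15);Q/; s/>.285)&/>.29)\&/; s/X>.46)&/X>.455)\&/' pin.py; sed -i 's/m=b&(V<100)&(Z>.005)/b=(d>0)\&(X>.44)\&(X<.6)\&(Y>.22)\&(Y<.42);m=b\&(V<100)\&(Z>.005)/' pin.py; cat >> pin.py <<'E'
m=(d>0)&(X>.36)&(X<.6)&(abs(Y-.305)<.04)&(Z>.105)&(Z<.122)
Q=W[m];print('fork',rect(Q),np.round(Q.min(0)*1000,1),np.round(Q.max(0)*1000,1))
E
python3 pin.py w10
```

```text
brass (array([518.9, 315.8]), array([17.1, 93.1]), 6.2, 'med z', np.float64(135.9), 1159) [0.5148 0.2697 0.1288] [0.5323 0.3624 0.1434]
pin line x= [-0.05795188  0.53970699] yaw 3.31668826158857 x at y=.31 0.5217419099533042 z [0.1339 0.1358 0.1371]
base (array([533.1, 309. ]), array([119.1,  86.1]), 70.8, 'med z', np.float64(8.4), 713)
post (array([517.2, 364. ]), array([ 3.1, 10.9]), 76.5, 'med z', np.float64(138.4), 30)
fork (array([426., 304.]), array([54.3, 47.3]), 6.0, 'med z', np.float64(117.0), 1090) [397.6 277.9 111.7] [455.4 330.1 119.2]
```

```bash
python3 go.py 0.475 0.3153 0.199 3.2
```

```text
clock 19.18 pos [0.4305 0.3056 0.2399] toolx yaw 5.87 tilt z [-7.0e-04 -1.2e-03 -1.0e+00] F [ 0.  -0.5 -1.8] w 0.192
turn units [0.01 0.01 0.44] shift cm turned axes [ 4.5  -0.72  4.09] current axes [ 4.53 -0.52  4.09]
```

step_arm([
  {"wx":0,"wy":0,"wz":0.44,"tx":0,"ty":0,"tz":0,"hand":0},
  {"wx":0,"wy":0,"wz":0,"tx":0,"ty":-0.36,"tz":1,"hand":0},
  {"wx":0,"wy":0,"wz":0,"tx":0,"ty":-0.36,"tz":1.2,"hand":0},
  {"wx":0,"wy":0,"wz":0,"tx":1,"ty":0,"tz":1.2,"hand":0},
  {"wx":0,"wy":0,"wz":0,"tx":1.4,"ty":0,"tz":0.69,"hand":0},
  {"wx":0,"wy":0,"wz":0,"tx":1.4,"ty":0,"tz":0,"hand":0},
  {"wx":0,"wy":0,"wz":0,"tx":0.7,"ty":0,"tz":0,"hand":0},
  {"wx":0,"wy":0,"wz":0,"tx":0,"ty":0,"tz":0,"hand":0},
  {"wx":0,"wy":0,"wz":0,"tx":0,"ty":0,"tz":0,"hand":0},
  {"wx":0,"wy":0,"wz":0,"tx":0,"ty":0,"tz":0,"hand":0},
])

```text
clock: 20.02
position: [0.4747, 0.3163, 0.1994]
ee_rot: [-3.14, -0.089, 0.001]
force: [-0.2, 0.0, -3.2]
width: 0.189
```

```bash
python3 go.py 0.5493 0.3195 0.199 3.2;python3 -c "
from h import *
grab('wrist','w11');grab('scene','s11')"; sed -i 's/Z>.105)&(Z<.122)/Z>.065)\&(Z<.081)/' pin.py; python3 pin.py w11; python3 -c "
import cv2
a=cv2.imread('pics/s11.png');cv2.imwrite('pics/s11z.png',cv2.resize(a[230:384,280:440],None,fx=4,fy=4,interpolation=cv2.INTER_CUBIC)[:600])"
```

```text
clock 20.02 pos [0.4747 0.3163 0.1994] toolx yaw 3.26 tilt z [-5.e-04  0.e+00 -1.e+00] F [-0.2  0.  -3.2] w 0.189
turn units [-0.    0.    0.01] shift cm turned axes [7.46 0.09 0.04] current axes [7.46 0.1  0.03]
brass (array([521.3, 316.2]), array([17.1, 92.9]), 4.4, 'med z', np.float64(135.9), 1607) [0.516  0.2697 0.1264] [0.5333 0.3628 0.1434]
pin line x= [-0.05385985  0.53905799] yaw 3.082963506992168 x at y=.31 0.5223614337217076 z [0.1339 0.1357 0.137 ]
base (array([520.6, 321.3]), array([ 98.2, 115.6]), 4.3, 'med z', np.float64(8.3), 1941)
post (array([520.8, 321.9]), array([16.3, 93.6]), 4.0, 'med z', np.float64(137.4), 62)
fork (array([470.4, 314.2]), array([54.7, 47.3]), 3.2, 'med z', np.float64(76.5), 1090) [442.3 289.2  71.1] [498.9 339.   78.7]
```

View pics/w11.png

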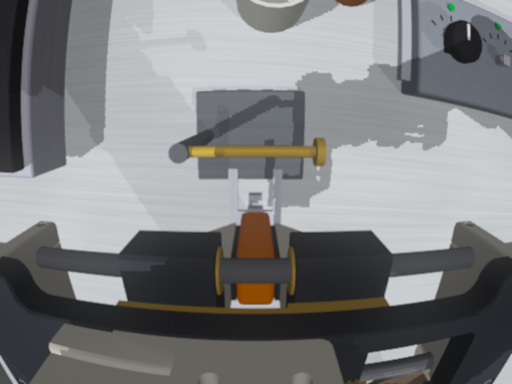

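View pics/s11z.png

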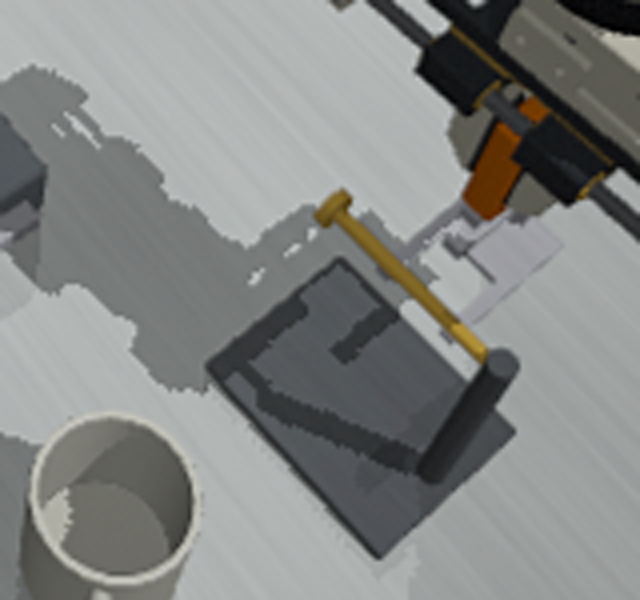

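The pin axis sits about 61 mm up in the puller frame, aligned to 0.2°. The travel to put it under the notch is 75 mm.

step_arm([
  {"wx":0,"wy":0,"wz":0,"tx":0.4,"ty":0,"tz":0,"hand":0},
  {"wx":0,"wy":0,"wz":0,"tx":0.8,"ty":0,"tz":0,"hand":0},
  {"wx":0,"wy":0,"wz":0,"tx":0.9,"ty":0,"tz":0,"hand":0},
  {"wx":0,"wy":0,"wz":0,"tx":0.9,"ty":0,"tz":0,"hand":0},
  {"wx":0,"wy":0,"wz":0,"tx":0.9,"ty":0,"tz":0,"hand":0},
  {"wx":0,"wy":0,"wz":0,"tx":0.6,"ty":0,"tz":0,"hand":0},
  {"wx":0,"wy":0,"wz":0,"tx":0.3,"ty":0,"tz":0,"hand":0},
  {"wx":0,"wy":0,"wz":0,"tx":0,"ty":0,"tz":0,"hand":0},
  {"wx":0,"wy":0,"wz":0,"tx":0,"ty":0,"tz":0,"hand":0},
  {"wx":0,"wy":0,"wz":0,"tx":0,"ty":0,"tz":0,"hand":0},
])

```text
clock: 20.95
position: [0.5227, 0.319, 0.1994]
ee_rot: [3.14, 0.089, -0.001]
force: [0.5, -0.4, -1.9]
width: 0.192
```

```bash
python3 go.py 0.5500 0.3205 0.199 3.1
```

```text
clock 20.95 pos [0.5227 0.319  0.1994] toolx yaw 3.26 tilt z [-5.e-04 -1.e-04 -1.e+00] F [ 0.5 -0.4 -1.9] w 0.192
turn units [0.   0.   0.03] shift cm turned axes [ 2.73 -0.    0.04] current axes [2.73 0.   0.03]
```

No contact so far. I'll finish the insertion.

step_arm([
  {"wx":0,"wy":0,"wz":0.02,"tx":0.3,"ty":0,"tz":0,"hand":0},
  {"wx":0,"wy":0,"wz":0,"tx":0.6,"ty":0,"tz":0,"hand":0},
  {"wx":0,"wy":0,"wz":0,"tx":0.7,"ty":0,"tz":0,"hand":0},
  {"wx":0,"wy":0,"wz":0,"tx":0.6,"ty":0,"tz":0,"hand":0},
  {"wx":0,"wy":0,"wz":0,"tx":0.4,"ty":0,"tz":0,"hand":0},
  {"wx":0,"wy":0,"wz":0,"tx":0.13,"ty":0,"tz":0,"hand":0},
  {"wx":0,"wy":0,"wz":0,"tx":0,"ty":0,"tz":0,"hand":0},
  {"wx":0,"wy":0,"wz":0,"tx":0,"ty":0,"tz":0,"hand":0},
  {"wx":0,"wy":0,"wz":0,"tx":0,"ty":0,"tz":0,"hand":0},
  {"wx":0,"wy":0,"wz":0,"tx":0,"ty":0,"tz":0,"hand":0},
])

```text
clock: 21.78
position: [0.5502, 0.3204, 0.1995]
ee_rot: [3.14, 0.086, -0.0]
force: [-0.2, 0.4, -2.5]
width: 0.193
```

```bash
python3 go.py 0.5500 0.3205 0.188 3.1;python3 -c "
from h import *
grab('wrist','w12');grab('scene','s12')"; python3 pin.py w12; python3 -c "
import cv2
a=cv2.imread('pics/s12.png');cv2.imwrite('pics/s12z.png',cv2.resize(a[230:384,280:440],None,fx=4,fy=4,interpolation=cv2.INTER_CUBIC)[:600])"
```

```text
clock 21.78 pos [0.5502 0.3204 0.1995] toolx yaw 3.13 tilt z [-1.e-04 -0.e+00 -1.e+00] F [-0.2  0.4 -2.5] w 0.193
turn units [0.   0.   0.01] shift cm turned axes [-0.02 -0.01  1.15] current axes [-0.02 -0.01  1.15]
  return _methods._mean(a, axis=axis, dtype=dtype,
  ret = ret.dtype.type(ret / rcount)
Traceback (most recent call last):
  File "pin.py", line 6, in <module>
    m=b&(H>13)&(H<33)&(S>100)&(Z>.11)&(Z<.15);Q=W[m];print('brass',rect(Q),np.round(Q.min(0),4),np.round(Q.max(0),4))
                                                                                    ~~~~~^^^
ValueError: zero-size array to reduction operation minimum which has no identity
```

View pics/s12z.png

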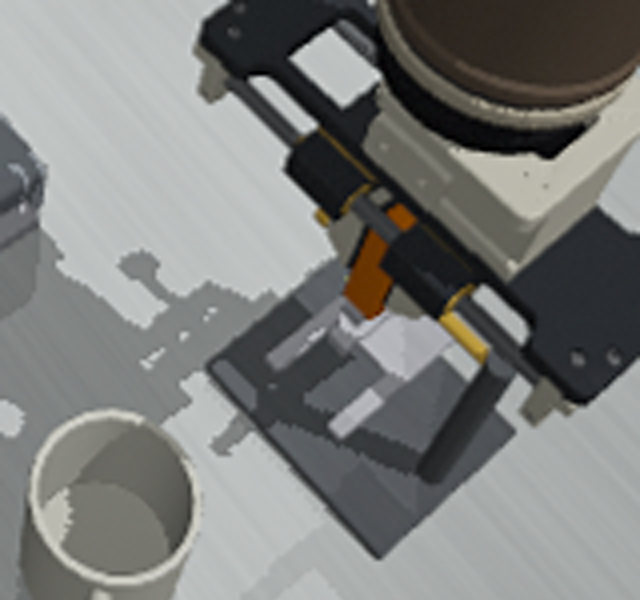

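View pics/w12.png

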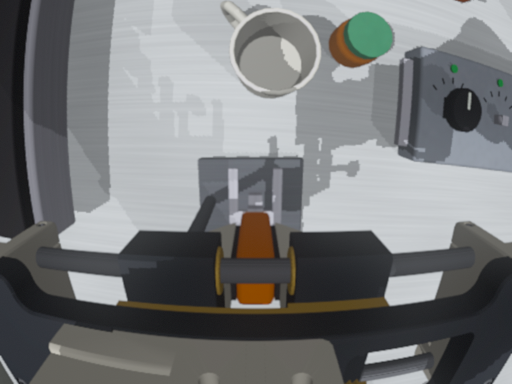

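The pin lies in the slot with no side force. I'll lower it slowly.

step_arm([
  {"wx":0,"wy":0,"wz":0,"tx":0,"ty":0,"tz":0.15,"hand":0},
  {"wx":0,"wy":0,"wz":0,"tx":0,"ty":0,"tz":0.2,"hand":0},
  {"wx":0,"wy":0,"wz":0,"tx":0,"ty":0,"tz":0.2,"hand":0},
  {"wx":0,"wy":0,"wz":0,"tx":0,"ty":0,"tz":0.2,"hand":0},
  {"wx":0,"wy":0,"wz":0,"tx":0,"ty":0,"tz":0.15,"hand":0},
  {"wx":0,"wy":0,"wz":0,"tx":0,"ty":0,"tz":0.1,"hand":0},
  {"wx":0,"wy":0,"wz":0,"tx":0,"ty":0,"tz":0,"hand":0},
  {"wx":0,"wy":0,"wz":0,"tx":0,"ty":0,"tz":0,"hand":0},
  {"wx":0,"wy":0,"wz":0,"tx":0,"ty":0,"tz":0,"hand":0},
  {"wx":0,"wy":0,"wz":0,"tx":0,"ty":0,"tz":0,"hand":0},
])

```text
clock: 22.72
position: [0.5506, 0.3204, 0.1896]
ee_rot: [-3.14, -0.085, -0.0]
force: [-0.3, 0.5, -2.3]
width: 0.195
```

```bash
python3 go.py 0.5500 0.3205 0.188 3.1
```

```text
clock 22.72 pos [0.5506 0.3204 0.1896] toolx yaw 3.11 tilt z [ 2.e-04  2.e-04 -1.e+00] F [-0.3  0.5 -2.3] w 0.195
turn units [-0. -0.  0.] shift cm turned axes [-0.06 -0.01  0.16] current axes [-0.06 -0.01  0.16]
```

step_arm([
  {"wx":0,"wy":0,"wz":0,"tx":0,"ty":0,"tz":0.1,"hand":0},
  {"wx":0,"wy":0,"wz":0,"tx":0,"ty":0,"tz":0.05,"hand":0},
  {"wx":0,"wy":0,"wz":0,"tx":0,"ty":0,"tz":0.05,"hand":0},
  {"wx":0,"wy":0,"wz":0,"tx":0,"ty":0,"tz":0,"hand":0},
  {"wx":0,"wy":0,"wz":0,"tx":0,"ty":0,"tz":0,"hand":0},
  {"wx":0,"wy":0,"wz":0,"tx":0,"ty":0,"tz":0,"hand":0},
  {"wx":0,"wy":0,"wz":0,"tx":0,"ty":0,"tz":0,"hand":0},
  {"wx":0,"wy":0,"wz":0,"tx":0,"ty":0,"tz":0,"hand":0},
  {"wx":0,"wy":0,"wz":0,"tx":0,"ty":0,"tz":0,"hand":0},
  {"wx":0,"wy":0,"wz":0,"tx":0,"ty":0,"tz":0,"hand":0},
])

```text
clock: 23.55
position: [0.5506, 0.3204, 0.1878]
ee_rot: [-3.14, -0.085, -0.001]
force: [-1.2, -1.9, 5.8]
width: 0.192
```

```bash
python3 go.py 0.5500 0.3205 0.186 3.1
```

```text
clock 23.55 pos [0.5506 0.3204 0.1878] toolx yaw 3.11 tilt z [ 5.e-04  2.e-04 -1.e+00] F [-1.2 -1.9  5.8] w 0.192
turn units [-0. -0.  0.] shift cm turned axes [-0.06 -0.01  0.18] current axes [-0.06 -0.01  0.18]
```

It is seated with 8 N of support. I'll ease off slightly and open.

step_arm([
  {"wx":0,"wy":0,"wz":0,"tx":0,"ty":0,"tz":-0.05,"hand":0},
  {"wx":0,"wy":0,"wz":0,"tx":0,"ty":0,"tz":0,"hand":0},
  {"wx":0,"wy":0,"wz":0,"tx":0,"ty":0,"tz":0,"hand":0.24},
  {"wx":0,"wy":0,"wz":0,"tx":0,"ty":0,"tz":0,"hand":0.28},
  {"wx":0,"wy":0,"wz":0,"tx":0,"ty":0,"tz":0,"hand":0.4},
  {"wx":0,"wy":0,"wz":0,"tx":0,"ty":0,"tz":0,"hand":0.5},
  {"wx":0,"wy":0,"wz":0,"tx":0,"ty":0,"tz":0,"hand":0.6},
  {"wx":0,"wy":0,"wz":0,"tx":0,"ty":0,"tz":0,"hand":0.6},
  {"wx":0,"wy":0,"wz":0,"tx":0,"ty":0,"tz":0,"hand":0.6},
  {"wx":0,"wy":0,"wz":0,"tx":0,"ty":0,"tz":0,"hand":0.6},
])

```text
clock: 24.38
position: [0.5505, 0.3204, 0.1879]
ee_rot: [3.14, 0.085, 0.0]
force: [-0.3, -0.4, -0.4]
width: 0.593
```

```bash
python3 -c "
from h import *
grab('wrist','w13');grab('scene','s13')"; python3 go.py 0.5500 0.3205 0.186 3.1; python3 -c "
import cv2
a=cv2.imread('pics/s13.png');cv2.imwrite('pics/s13z.png',cv2.resize(a[230:384,280:440],None,fx=4,fy=4,interpolation=cv2.INTER_CUBIC)[:600])"
```

```text
clock 24.48 pos [0.5505 0.3203 0.1879] toolx yaw 3.11 tilt z [-0. -0. -1.] F [-0.5 -0.2 -1.2] w 0.596
turn units [0. 0. 0.] shift cm turned axes [-0.05 -0.02  0.19] current axes [-0.05 -0.02  0.19]
```

View pics/w13.png

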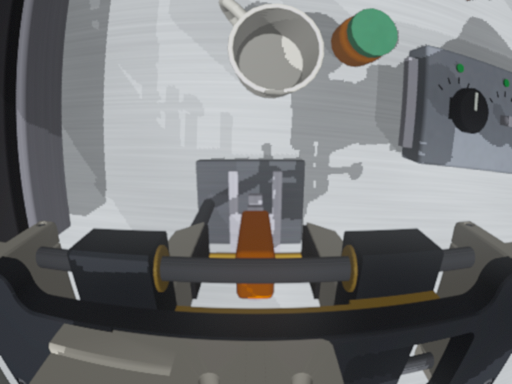

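View pics/s13z.png

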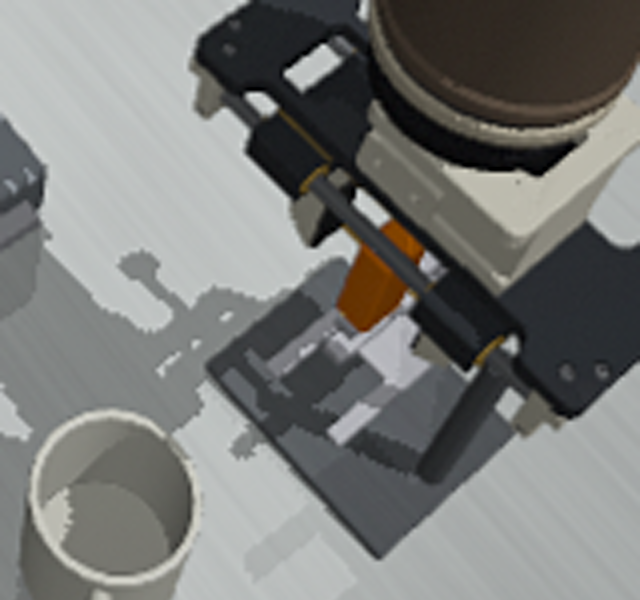

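It is released and hanging. I'll rise straight up and then back off.

step_arm([
  {"wx":0,"wy":0,"wz":0,"tx":0,"ty":0,"tz":-0.3,"hand":0.7},
  {"wx":0,"wy":0,"wz":0,"tx":0,"ty":0,"tz":-0.7,"hand":0.7},
  {"wx":0,"wy":0,"wz":0,"tx":0,"ty":0,"tz":-1.2,"hand":0.7},
  {"wx":0,"wy":0,"wz":0,"tx":0,"ty":0,"tz":-1.5,"hand":0.7},
  {"wx":0,"wy":0,"wz":0,"tx":0,"ty":0,"tz":-1.5,"hand":0.7},
  {"wx":0,"wy":0,"wz":0,"tx":0,"ty":0,"tz":-1.5,"hand":0.7},
  {"wx":0,"wy":0,"wz":0,"tx":0,"ty":0,"tz":-1.5,"hand":0.7},
  {"wx":0,"wy":0,"wz":0,"tx":0,"ty":0,"tz":-1.5,"hand":0.7},
  {"wx":0,"wy":0,"wz":0,"tx":0,"ty":0,"tz":-1.5,"hand":0.7},
  {"wx":0,"wy":0,"wz":0,"tx":0,"ty":0,"tz":-1,"hand":0.7},
])

```text
clock: 25.32
position: [0.5508, 0.3208, 0.3129]
ee_rot: [-3.139, -0.085, -0.004]
force: [0.4, 0.4, -1.5]
width: 0.699
```

step_arm([
  {"wx":0,"wy":0,"wz":0,"tx":-1,"ty":0,"tz":0,"hand":0.7},
  {"wx":0,"wy":0,"wz":0,"tx":-2,"ty":0,"tz":0,"hand":0.7},
  {"wx":0,"wy":0,"wz":0,"tx":-2,"ty":0,"tz":0,"hand":0.7},
  {"wx":0,"wy":0,"wz":0,"tx":-2,"ty":0,"tz":0,"hand":0.7},
  {"wx":0,"wy":0,"wz":0,"tx":-2,"ty":0,"tz":0,"hand":0.7},
  {"wx":0,"wy":0,"wz":0,"tx":-2,"ty":0,"tz":0,"hand":0.7},
  {"wx":0,"wy":0,"wz":0,"tx":-1,"ty":0,"tz":0,"hand":0.7},
  {"wx":0,"wy":0,"wz":0,"tx":0,"ty":0,"tz":0,"hand":0.7},
  {"wx":0,"wy":0,"wz":0,"tx":0,"ty":0,"tz":0,"hand":0.7},
  {"wx":0,"wy":0,"wz":0,"tx":0,"ty":0,"tz":0,"hand":0.7},
])

```text
clock: 26.15
position: [0.4317, 0.3135, 0.3098]
ee_rot: [3.14, 0.084, 0.001]
force: [1.0, -0.5, -0.4]
width: 0.699
```

```bash
python3 -c "
from h import *
grab('wrist','w14');grab('scene','s14')"; python3 go.py 0.5500 0.3205 0.186 3.1; python3 - <<'E'
from m2 import *
a=cv2.imread('pics/s14.png');cv2.imwrite('pics/s14z.png',cv2.resize(a[230:384,280:440],None,fx=4,fy=4,interpolation=cv2.INTER_CUBIC)[:600])
for t,f in(('w14',1),('s14',0)):
    p,d,c,W0,H,S,V=masks(t);W=world(d,c,True) if f else W0;X,Y,Z=[W[...,i] for i in range(3)]
    b=(d>0)&(X>.42)&(X<.62)&(Y>.25)&(Y<.38)
    m=b&(H>3)&(H<15)&(S>150)&(Z>.2)&(Z<.225);print(t,'handle top',rect(fl(W[m],.03)))
    m=b&(Z>.05)&(Z<.075)&(S<80);print('fork',rect(W[m]),np.percentile(W[m],[2,98],axis=0).round(4))
    red=((H<8)|(H>172))&(S>150)&(d>0)&(Y<-.2)&(X>.4)&(X<.6)
    if red.sum()>30: print('red',np.percentile(W[red],[2,50,98],axis=0).round(4))
E
```

```text
clock 26.25 pos [0.4317 0.3136 0.3096] toolx yaw 3.03 tilt z [-2.e-04 -0.e+00 -1.e+00] F [ 0.6 -0.1  0.1] w 0.699
turn units [-0.    0.   -0.01] shift cm turned axes [11.85 -0.05 12.36] current axes [11.85 -0.06 12.36]
w14 handle top (array([551.2, 318.7]), array([24.7, 15.8]), 3.1, 'med z', np.float64(207.7), 104)
fork (array([529.2, 331.4]), array([80.7, 75.3]), 3.0, 'med z', np.float64(65.3), 1098) [[0.4901 0.2932 0.0624]
 [0.5681 0.3421 0.0674]]
s14 handle top (array([553.5, 321.1]), array([15.7, 23.6]), 89.7, 'med z', np.float64(203.3), 16)
fork (array([537. , 328.3]), array([66.2, 90.4]), 53.0, 'med z', np.float64(64.2), 544) [[0.4921 0.297  0.0569]
 [0.5689 0.3761 0.0705]]
red [[ 0.4821 -0.3381  0.0062]
 [ 0.5024 -0.3135  0.0345]
 [ 0.5225 -0.2991  0.0382]]
```

View pics/s14.png

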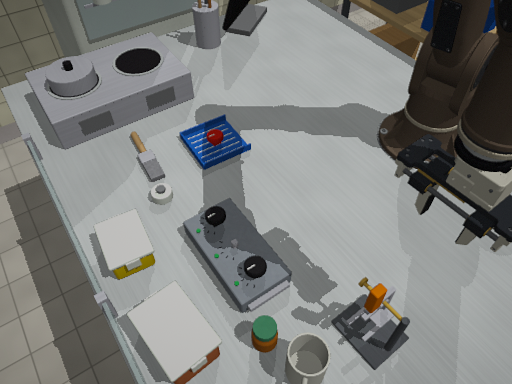

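View pics/s14z.png

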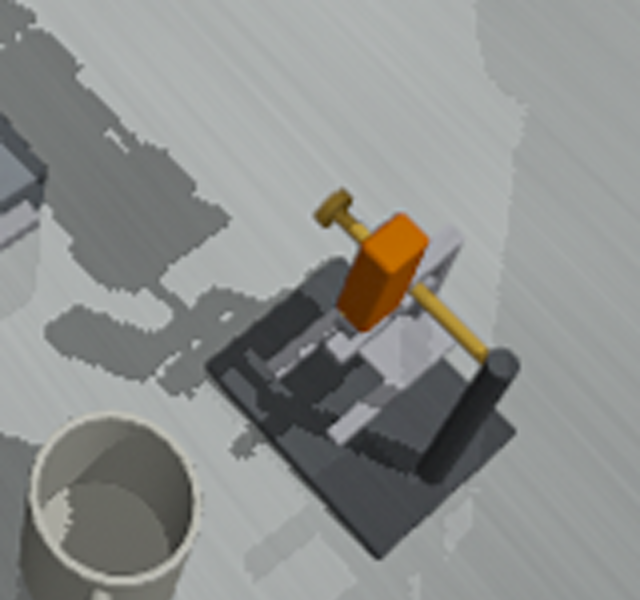

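View pics/w14.png

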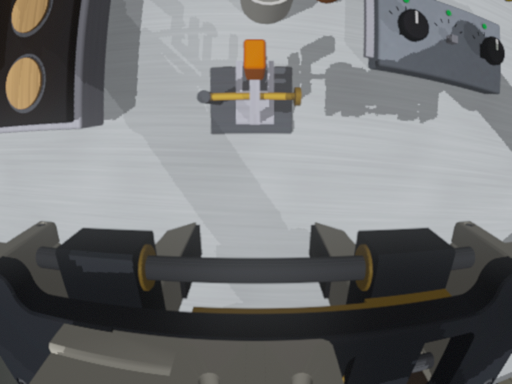

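The puller hangs upright on the pin, the red knob stands in the tray and both black knobs are seated. Handing in.

```bash
python3 -c "
from cell import arm
print(arm.sign_off())"
```

```text
the job is handed in; nothing more can be done
None
```

I pulled the red knob off with the puller, stood it in the blue tray, and hung the puller on the brass pin by its notch. I then backed the arm clear and handed the job in at about 26 s; `sign_off` reports no verdict.

Last checks:
- **Red knob:** it stands upright near the tray's centre at about (0.502, -0.325). Its top measured z 36 mm, which is the 4 mm floor plus the 32 mm knob.
- **Puller:** it hangs released and level. The fork's top measured z 65 mm, as expected, and the pin took about 8 N when the puller seated.
- **Black knobs and bystanders:** the final pictures show both black knobs seated and nothing else visibly moved. I did not re-measure them.

Where measurements disagreed:
- **Cameras:** they differed by 2–4 mm, so I worked from wrist-camera readings of the fork against its target.
- **Handle top:** it read 207.7 mm (wrist) and 203 mm (scene) at the end, against about 210 mm expected, so a slight lean is possible. It would be far below the 0.35 rad limit.

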